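Set up the chairside tub: stack the tray and transfer the bonding bottles in order

ROBOT

A 7-joint arm with a two-finger parallel gripper is mounted at the origin on the work surface. World frame = base frame: x ahead of the robot, y to its left, z up, the work surface at z = 0. Lengths are in m, angles in degrees, forces in N, time in s.
With the tool pointing down it reaches from about 0.425 to 0.875 m from the base axis. Payload 4.7 kg.
Tool frame: the origin (TCP) lies midway between the tips of the shut fingers; the grasp point (between the pads) lies 19 mm behind it (env.grip_depth is the distance from the TCP to the grasp point, in m); z points along the fingers, y is the line along which they close (so a half turn about z gives the same grasp; the last joint's range is limited). The gripper opens to 87 mm and grips with 3 to 60 N. Pads are 19 mm wide; open, the fingers measure 117 mm over their backs; the gripper's body (75 mm by 190 mm) begins 51 mm behind the grasp point.
Start: joints at [67.901, 18.392, -4.016, 83.108, 1.295, 78.541, -3.26], TCP at [0.253, -0.599, 0.223] pointing down, gripper open.
Joint ranges: [-163.93, 163.93], [-17.29, 119.83], [-79.2, 71.16], [3.27, 140.29], [-89.18, 269.18], [5.43, 117.66], [-154.24, 154.24]. Speed limits (degrees/s): [147.25, 147.25, 180, 180, 180, 180, 180].

INTERFACE

Orientations are given as [roll, pitch, yaw] about the fixed x, y, z axes, in that order (R = Rz(yaw) Ry(pitch) Rx(roll)).
In Python, from cell import get_obs, optics, env, nets gives the robot as it stands.
- The arm moves only by the shell command python3 -m creep 'ROWS' [FORCE]. ROWS is JSON, a list of rows, each an object of numbers: "wx", "wy", "wz": the turn, a rotation vector about the tool's x, y, z in degrees; "tx", "ty", "tz": the shift along the tool's x, y, z in mm; "gripper": the opening, from -1 (shut) to 1 (fully open). A call has 1 to 5 rows; each row is the pose to reach, as a shift and turn from the pose commanded when the call began, along the tool's axes at that moment; what a row does not reach only later rows make up. A row lasts 1/12 s, in which the tool goes at most 41.7 mm and 7.16 degrees, less where a joint would pass 70% of its speed; a pose out of reach is approached as far as the arm can. A call with a gripper value outside its range is refused whole. The fingers move at their own pace and stop on an object; FORCE is the grip in N (left out, the last holds). Time passes only in rows, so rows that repeat a pose let the fingers close. It gives the time, the measured TCP pose, the force, the opening and the grip force at its end, in the units of the state.
- get_obs(): the state, without advancing time (a new reading comes with each control period).
- optics.read_camera(name): name is "scene" or "top" or "wrist"; returns (picture, depth): 384x512x3 uint8, red, green, blue; 384x512 float32, m along the optical axis (not along the pixel's ray), 0 where there is no reading.
- optics.camera_info(name): a dict with "fovy" (degrees; the focal length in pixels is half the picture's height over the tangent of half this angle, whatever the lens; pixels are square), "cx", "cy" (the principal point, pixels), "R" (3x3) and "t" (3): a world point X has camera coordinates R X + t; the wrist camera has in their place "tool_from_camera" (4x4, takes a point from camera to tool coordinates, whose origin is the TCP and whose axes are the flange's). Camera axes: x right, y down, z forward; pixel columns grow to the right and rows downward; lengths in m; the calibration is good to about 2 mm. The wrist camera is an equidistant fisheye: a pixel r from the principal point sees the ray r / f radians off the axis. A picture is of the moment at which its call begins: read the wrist's pose just before it. camera_info takes no time and is no camera call.
- env.sign_off(): hands the job in; it is judged then, once.
Trained networks look in the newest picture that a camera, given by its name, has taken for a name from the list of things; names that differ only in an ending like _2 or _b are one class to them, and where a whole thing is asked for, a point or a joint stands for the part that bears it (a point fixed in the world has none). Each returns a list of dicts, best first, with "confidence" (0 to 1); they miss things now and then, are a little off and sometimes report something else, mostly with a low value. They report only what shows in the picture. A call takes as long as a camera call. They do not tell look-alikes from the thing itself.
- nets.look_for(query, camera): "point" ([x, y, z] in m, in world coordinates, good to about 4 mm: the middle of the surface that is visible of it).
- nets.place_of(query, camera): "point" ([x, y, z] in m, in world coordinates, good to about 4 mm: a listed point, or the origin of a listed thing).
The state is a dict: "time_s": time; "qpos": joint angles; "joint_velocities": joint speeds; "effort": joint torques, N m; "tool_pos": TCP position; "tool_rot": TCP orientation; "force": force on the tool from outside, world axes, zero at the start; "wrist_torque": the same for the moment, N m; "grip_width": finger opening in m; "grasp_force": force on a finger pad.
Only numpy, scipy, OpenCV 4.12 (cv2) and the standard library are available. Lean on these libraries where they do the work, as an engineer would, in place of code of your own. Each camera call takes 0.05 s, during which the arm holds its last target. There are 200 camera calls.

TASK

First stack the empty aluminium tray on the grey tub, so that it sits flat on the rim inside all four corner guides, while the bottles stay where they are. Then move the four bottles and containers one by one from their holders to the tray's four pockets, standing upright on the pocket floors and in the same order as they stood: the one nearest the robot into the pocket nearest the robot, and so on to the farthest. Do not knock any of them over.

Things in the scene. Friction and masses are not known exactly. Their poses are not given: they have to be found in the camera images.
- bottle_a_mid (a point): round white bottle, 34 mm diameter, straight up to 56 mm, then a shoulder and a narrow pointed grey nozzle, 78 mm tall, about 0.13 kg. Starts upright in its holder, underside 8 mm above the holder's origin; fingers have room only on its two sides across the row. Point: on its axis, half-way up; z up, x along the row at the start
- jar_b_mid (a point): round white ceramic jar with a flat steel lid as wide as itself, 40 mm diameter, 62 mm tall, about 0.18 kg. Starts upright in its holder, underside 8 mm above the holder's origin; fingers have room only on its two sides across the row. Point: on its axis, half-way up; z up, x along the row at the start
- bottle_c_mid (a point): square white bottle, 32 x 32 mm up to 56 mm, round grey 20 mm cap above, 72 mm tall, about 0.14 kg. Starts upright in its holder, underside 8 mm above the holder's origin; fingers have room only on its two sides across the row. Point: on its axis, half-way up; z up, x along the row at the start
- tin_d_mid (a point): flat rectangular aluminium tin with a thin dark band, 40 mm along x (the row), 24 mm along y, 66 mm tall, about 0.15 kg. Starts upright in its holder, underside 8 mm above the holder's origin; fingers have room only on its two sides across the row. Point: on its axis, half-way up; z up, x along the row at the start
- holder_a: fixed grey holder of bottle_a on the rail: 58 x 68 mm plate, 8 mm thick, with a 6 mm high rim of round shape, 40 mm inside. It keeps its place, so it still shows the order later. Origin: centre of the underside; x along the row, as the rail's
- holder_b: fixed grey holder of jar_b on the rail: 58 x 68 mm plate, 8 mm thick, with a 6 mm high rim of round shape, 46 mm inside. It keeps its place, so it still shows the order later. Origin: centre of the underside; x along the row, as the rail's
- holder_c: fixed grey holder of bottle_c on the rail: 58 x 68 mm plate, 8 mm thick, with a 6 mm high rim of square shape, 38 mm inside. It keeps its place, so it still shows the order later. Origin: centre of the underside; x along the row, as the rail's
- rail: fixed white rail, 300 (x) x 84 mm, 10 mm thick, carrying the row of four holders at x = -93, -31, 31, 93 mm; their order varies. The holder of tin_d (oblong rim, 46 x 30 mm inside) is not listed apart: it stands in the fourth place. Origin: centre of the underside; x along the row, away from the robot (within 0.2 rad), z up
- tray_grip (a point): loose aluminium tray, 290 (x) x 84 mm, 0.32 kg, same either way round, on the table, x within 0.2 rad of away from the robot. Point: middle of its black handle bar (36 along x, 14 wide, 12 high), 42 mm above the underside. Four pockets along x at -104, -48, 48, 104 mm from it, 52 (x) x 56 mm inside, 6 mm fences, floors 38 mm below the point (4 mm plate)
- tub: fixed open grey tub, 298 (x) x 92 mm, rim 50 mm above its origin. Corner guides: faces 149 (x) and 46 mm (y) from the centre, 62 mm high, then flared out 7 mm up to 73. The tray rests on the rim between them (4 mm play each way), pocket floors then at 54 and handle bar at 92 mm. Origin: centre of the underside; x away from the robot (within 0.2 rad), z up
There are look-alikes about, which are no part of the job. Leave any blue or red look-alike of the part that bears bottle_a_mid alone.

How it is judged:
By the outcome, as a careful person would: the job done as asked, in the order asked, and still so for the second after the job is handed in, with the robot touching nothing.
It also fails if it takes over 120 s, if anything falls off the work surface, if the arm or the gripper's body presses on something with over 40 N, if the wrist force passes 120 N, or if a joint passes its speed limit or range.

## Working session

There is one attempt and no reset: what is moved stays moved. The work goes in short steps, Python scripts to look and compute and a shell command to move; the robot and the scene stay as the last step left them, time stands still between calls to the robot, and variables do not carry over. Pictures are saved under pics/ and viewed, at most 14 in all, crops included, and the job is handed in when it is done.

```bash
ls; mkdir -p pics
python3 - <<'E'
from cell import get_obs, optics, env, nets
import cv2
for c in ("scene","top"):
    p,d=optics.read_camera(c); cv2.imwrite(f"pics/{c}0.png",p[:,:,::-1])
    for q in ["tray_grip","tub","rail","bottle_a_mid","jar_b_mid","bottle_c_mid","tin_d_mid","holder_a","holder_b","holder_c"]:
        print(c,q,[([round(v,3) for v in r["point"]],round(r["confidence"],2)) for r in nets.place_of(q,c)][:4])
o=get_obs();print(o["tool_pos"],o["tool_rot"],o["time_s"],env.grip_depth)
E
```

```text
pics
scene tray_grip [([0.466, -0.257, 0.043], 0.95)]
scene tub [([0.551, -0.003, -0.0], 0.93)]
scene rail [([0.49, 0.259, -0.001], 0.71)]
scene bottle_a_mid [([0.612, 0.356, 0.035], 0.92), ([0.533, 0.16, 0.043], 0.89), ([0.581, 0.27, 0.057], 0.86)]
scene jar_b_mid [([0.464, 0.259, 0.051], 0.56)]
scene bottle_c_mid [([0.461, 0.262, 0.048], 0.74), ([0.524, 0.264, 0.055], 0.57)]
scene tin_d_mid [([0.4, 0.258, 0.051], 0.59)]
scene holder_a [([0.463, 0.255, 0.006], 0.65), ([0.584, 0.262, 0.009], 0.55), ([0.522, 0.26, 0.01], 0.55), ([0.467, -0.255, 0.042], 0.26)]
scene holder_b [([0.463, 0.255, 0.006], 0.65), ([0.584, 0.262, 0.009], 0.55), ([0.522, 0.26, 0.01], 0.55), ([0.467, -0.255, 0.042], 0.26)]
scene holder_c [([0.463, 0.255, 0.006], 0.65), ([0.584, 0.262, 0.009], 0.55), ([0.522, 0.26, 0.01], 0.55), ([0.467, -0.255, 0.042], 0.26)]
top tray_grip [([0.47, -0.255, 0.044], 0.7)]
top tub [([0.543, -0.0, 0.003], 0.67)]
top rail [([0.495, 0.259, -0.001], 0.95)]
top bottle_a_mid [([0.581, 0.264, 0.059], 0.84), ([0.534, 0.164, 0.038], 0.82), ([0.615, 0.358, 0.038], 0.77)]
top jar_b_mid [([0.461, 0.258, 0.045], 0.73)]
top bottle_c_mid [([0.522, 0.261, 0.055], 0.93)]
top tin_d_mid []
top holder_a [([0.52, 0.265, 0.011], 0.83), ([0.588, 0.263, 0.008], 0.72), ([0.458, 0.261, 0.011], 0.7)]
top holder_b [([0.52, 0.265, 0.011], 0.83), ([0.588, 0.263, 0.008], 0.72), ([0.458, 0.261, 0.011], 0.7)]
top holder_c [([0.52, 0.265, 0.011], 0.83), ([0.588, 0.263, 0.008], 0.72), ([0.458, 0.261, 0.011], 0.7)]
[ 0.2530055  -0.5987496   0.22258001] [1.79996622e+02 5.48458070e-04 2.29103202e+01] 1.1 0.0187
```

```bash
python3 -c "
import cv2,numpy as np
a=cv2.imread('pics/scene0.png');b=cv2.imread('pics/top0.png')
cv2.imwrite('pics/both0.png',cv2.resize(np.vstack([a,b]),(800,1200))[:, :]) 
print(a.shape)"
```

```text
(384, 512, 3)
```

View pics/scene0.png

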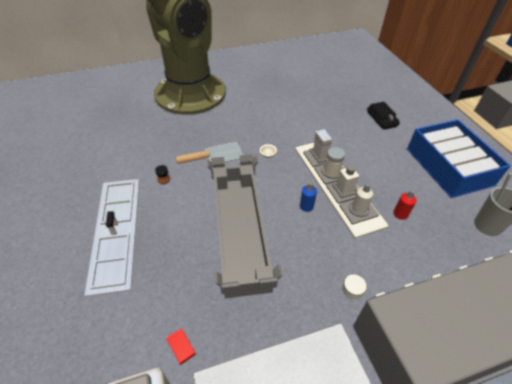

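View pics/top0.png

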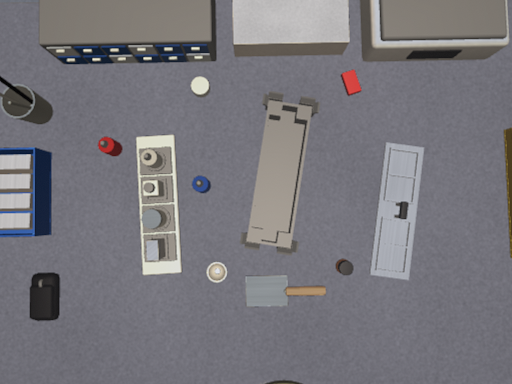

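The scene view shows the row on the cream rail: tin (322,142), jar (335,160), square bottle c (348,180), bottle a (362,200). The tray is at (115,235) with its black handle at (110,219), and the tub is at (240,230). In the top view (robot at the bottom) the rail is at (158,205), the tub at (281,172) and the tray at (398,211).
Things that could be taken for bottle_a are the blue bottle (scene 308,198 / top 200,184), the red one (scene 404,205 / top 107,145) and the white one on the rail (scene 362,200 / top 149,157). I choose the white one. Next I fit the shapes and crop the rail to check.

```bash
cat > h.py <<'E'
from cell import get_obs, optics, env, nets
import cv2, numpy as np
from scipy.spatial.transform import Rotation as Ro
def cloud(c):
    p,d=optics.read_camera(c); i=optics.camera_info(c); f=192/np.tan(np.radians(i["fovy"]/2))
    v,u=np.mgrid[:384,:512]; 
    X=np.stack([(u-i["cx"])/f*d,(v-i["cy"])/f*d,d],-1)
    return p,d,(X-np.array(i["t"]))@np.array(i["R"])   # R^T (X-t)
def rect(xy):
    (c,s,a)=cv2.minAreaRect((xy*1000).astype(np.float32)); 
    if s[0]<s[1]: a+=90; s=s[::-1]
    return np.round(c,1),np.round(s,1),round((a+90)%180-90,2)
E
python3 - <<'E'
from h import *
p,d,W=cloud("top"); np.save("W.npy",W)
print("table z", np.median(W[300:340,150:220,2]))
hsv=cv2.cvtColor(p,cv2.COLOR_RGB2HSV)
def comp(m,u,v):
    m=cv2.morphologyEx(m.astype(np.uint8),cv2.MORPH_CLOSE,np.ones((3,3)))
    n,l=cv2.connectedComponents(m); return l==l[v,u]
z=W[...,2]
x,y=W[...,0],W[...,1]
box=lambda x0,x1,y0,y1:(x>x0)&(x<x1)&(y>y0)&(y<y1)
tub=box(.33,.76,-.1,.1)&(z>.035)&(z<.1); 
print("tub",rect(W[tub][:,:2]), np.percentile(z[tub],[5,50,95]))
for lo,hi in((.042,.056),(.06,.08)):
    m=tub&(z>lo)&(z<hi); print(lo,m.sum(),rect(W[m][:,:2]))
tr=box(.28,.68,-.36,-.17)&(z>.0025)&(p.min(2)>115); n,l,st,_=cv2.connectedComponentsWithStats(tr.astype(np.uint8)); k=1+st[1:,4].argmax(); print("tray",st[k],rect(W[l==k][:,:2]),np.median(z[l==k]))
hd=box(.28,.68,-.36,-.17)&(z>.03); print("handle",hd.sum(),rect(W[hd][:,:2]),np.median(z[hd]),W[hd].mean(0))
ra=box(.28,.7,.18,.32)&(z>.004); n,l,st,_=cv2.connectedComponentsWithStats(ra.astype(np.uint8)); k=1+st[1:,4].argmax(); print("rail",rect(W[l==k][:,:2]))
for a,b,nm in((.36,.43,"tin"),(.43,.495,"jar"),(.495,.555,"c"),(.555,.62,"a")):
    m=box(a,b,.23,.3)&(z>.06); t=z[m].max(); m2=m&(z>t-.006); print(nm,round(t,4),m2.sum(),rect(W[m2][:,:2]),W[m2].mean(0).round(4))
c=np.vstack([cv2.resize(p[125:285,125:215],None,fx=3.5,fy=3.5)]);t=cv2.resize(p[85:285,230:430],None,fx=2.8,fy=2.8)
cv2.imwrite("pics/crop1.png",np.hstack([c[:560],t])[:,:,::-1] if c.shape[0]==t.shape[0] else c[:,:,::-1])
E
```

```text
table z 0.0004684400340630974
tub (array([548.2,  -2.7]), array([323.6, 116.9]), -10.2) [0.04549111 0.05104051 0.07337385]
0.042 1714 (array([548.5,  -1.3]), array([304.2,  99.3]), -11.0)
0.06 703 (array([548.2,  -2.7]), array([323.6, 116.9]), -10.2)
tray [ 370  142   55  139 4507] (array([ 464.6, -259.3]), array([293.5,  88.3]), -8.83) 0.005005356801566564
handle 144 (array([ 466.1, -258.4]), array([35.7, 14.6]), -10.99) 0.04759067375206377 [ 0.46650087 -0.2572214   0.04669209]
rail (array([490.4, 257.1]), array([301.4,  86. ]), 2.75)
tin 0.088 228 (array([398.5, 253.6]), array([39. , 23.9]), 3.34) [0.3984 0.2534 0.0844]
jar 0.0842 293 (array([459.1, 255.9]), array([37.9, 37.7]), 88.77) [0.4599 0.2562 0.0805]
c 0.0932 81 (array([522.2, 258.8]), array([18.5, 18.1]), 89.48) [0.5217 0.2588 0.09  ]
a 0.0987 21 (array([583.7, 260.9]), array([8.7, 8.3]), -18.95) [0.5834 0.2611 0.095 ]
```

View pics/crop1.png

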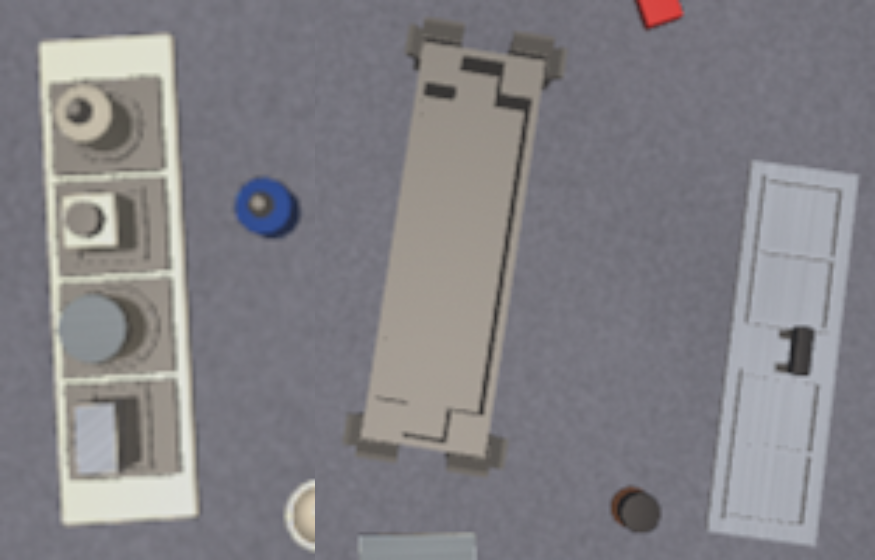

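The crop confirms the choice: the white bottle_a with the grey nozzle stands on the far end of the rail (crop 85,112). The blue one at (265,205) stands loose beside it. From near to far the order is tin, jar, c, a. I'll refine the yaws by moments and work out the first move.

```bash
cat >> h.py <<'E'
def go(x,y,z,yaw,pos=None,yaw0=None):
    "shift in mm along tool axes and turn wz to reach TCP x,y,z(m),yaw; tool pointing down"
    o=get_obs(); P=o["tool_pos"] if pos is None else pos; R=Ro.from_euler("xyz",o["tool_rot"],degrees=True).as_matrix()
    t=R.T@(np.array([x,y,z])-P)*1000; G=Ro.from_euler("xyz",[180,0,yaw],degrees=True).as_matrix()
    w=Ro.from_matrix(R.T@G).as_rotvec(degrees=True)
    print("go t",t.round(1),"w",w.round(2),"| at",P.round(4),o["tool_rot"].round(2),"t=%.1f"%o["time_s"])
def pca(xy):
    c=xy.mean(0); w,v=np.linalg.eigh(np.cov((xy-c).T)); a=np.degrees(np.arctan2(v[1,1],v[0,1])); return (c*1000).round(1),round((a+90)%180-90,2)
E
python3 - <<'E'
from h import *
W=np.load("W.npy");z=W[...,2];x,y=W[...,0],W[...,1]
box=lambda x0,x1,y0,y1:(x>x0)&(x<x1)&(y>y0)&(y<y1)
def edge(m,c,yaw,half):
    # long-edge line fits: extreme y' per x' bin
    a=np.radians(yaw); q=(W[m][:,:2]-np.array(c))@np.array([[np.cos(a),-np.sin(a)],[np.sin(a),np.cos(a)]])
    out=[]
    for f in(np.min,np.max):
        xs=np.arange(-half,half,.006); P=[(b+.003,f(s)) for b in xs for s in[q[(q[:,0]>=b)&(q[:,0]<b+.006),1]] if len(s)>3]; P=np.array(P)
        k=np.polyfit(P[:,0],P[:,1],1); r=P[:,1]-np.polyval(k,P[:,0]); P=P[abs(r)<.003]; k=np.polyfit(P[:,0],P[:,1],1); out.append((round(yaw+np.degrees(np.arctan(k[0])),2),round(k[1]*1000,1)))
    return out
tub=box(.33,.76,-.1,.1)&(z>.042)&(z<.1);print("tub",edge(tub,(.5482,-.002),-10.5,.11))
g=box(.33,.76,-.1,.1)&(z>.066)&(z<.1);a=np.radians(-10.5);u=np.array([np.cos(a),np.sin(a)]);s=(W[...,:2]-[.548,-.002])@u
q=[np.r_[W[g&(sg*s>0)][:,:2].min(0),W[g&(sg*s>0)][:,:2].max(0)] for sg in(-1,1)];print(q)
q=[rect(W[g&(sg*s>0)][:,:2]) for sg in(-1,1)];print(q)
tr=box(.28,.68,-.36,-.17)&(z>.0028);print("tray",edge(tr,(.465,-.2585),-9,.135))
ra=box(.28,.7,.18,.32)&(z>.005);print("rail",edge(ra,(.4904,.2571),2.75,.14))
go(.466,-.258,.12,-9)
E
```

```text
tub [(np.float64(-10.23), np.float64(-46.3)), (np.float64(-10.22), np.float64(44.6))]
[array([ 0.38235952, -0.03655871,  0.42825533,  0.08138725]), array([ 0.66758779, -0.08735215,  0.71343922,  0.03099868])]
[(array([403.6,  23.4]), array([116.9,  29.7]), 79.8), (array([692.5, -28.7]), array([116.7,  31. ]), 79.39)]
tray [(np.float64(-2.83), np.float64(-90.7)), (np.float64(-0.29), np.float64(75.2))]
rail [(np.float64(2.49), np.float64(-41.2)), (np.float64(2.47), np.float64(41.3))]
go t [ 328.9 -231.   102.6] w [ 1.000e-02 -0.000e+00  3.191e+01] | at [ 0.253  -0.5988  0.2226] [179.99   0.    22.91] t=1.1
```

```bash
python3 -m creep '[{"tx":329,"ty":-231,"tz":103,"wz":31.9,"gripper":1},{"tx":329,"ty":-231,"tz":103,"wz":31.9},{"tx":329,"ty":-231,"tz":103,"wz":31.9},{"tx":329,"ty":-231,"tz":103,"wz":31.9},{"tx":329,"ty":-231,"tz":103,"wz":31.9}]'; python3 -c "
from h import *
go(.466,-.258,.12,-8.9)"
```

```text
go t [ 328.9 -231.   102.6] w [ 1.000e-02 -0.000e+00  3.181e+01] | at [ 0.253  -0.5988  0.2226] [179.99   0.    22.91] t=1.1validation failed for argument at $[0]...
```

```bash
python3 -m creep '[{"wx":0,"wy":0,"wz":31.9,"tx":329,"ty":-231,"tz":103,"gripper":1},{"wx":0,"wy":0,"wz":31.9,"tx":329,"ty":-231,"tz":103,"gripper":1},{"wx":0,"wy":0,"wz":31.9,"tx":329,"ty":-231,"tz":103,"gripper":1},{"wx":0,"wy":0,"wz":31.9,"tx":329,"ty":-231,"tz":103,"gripper":1},{"wx":0,"wy":0,"wz":31.9,"tx":329,"ty":-231,"tz":103,"gripper":1}]'; python3 -c "
from h import *
go(.466,-.258,.12,-8.9)"
```

```text
time_s: 1.57
tool_pos: [0.3594, -0.4283, 0.1713]
tool_rot: [180.0, -0.0, -9.4]
force: [0.4, -0.1, -0.0]
grip_width: 0.0873
grasp_force: 0.0
go t [  77.5 -185.4   51.2] w [ 0.05 -0.03 -0.45] | at [ 0.3594 -0.4283  0.1713] [ 1.7995e+02 -3.0000e-02 -9.3500e+00] t=1.6
```

```bash
python3 -m creep '[{"wx":0,"wy":0,"wz":0,"tx":78,"ty":-185,"tz":51,"gripper":1},{"wx":0,"wy":0,"wz":0,"tx":78,"ty":-185,"tz":51,"gripper":1},{"wx":0,"wy":0,"wz":0,"tx":78,"ty":-185,"tz":51,"gripper":1},{"wx":0,"wy":0,"wz":0,"tx":78,"ty":-185,"tz":51,"gripper":1},{"wx":0,"wy":0,"wz":0,"tx":78,"ty":-185,"tz":51,"gripper":1}]';python3 -m creep '[{"wx":0,"wy":0,"wz":0,"tx":0,"ty":0,"tz":0,"gripper":1},{"wx":0,"wy":0,"wz":0,"tx":0,"ty":0,"tz":0,"gripper":1},{"wx":0,"wy":0,"wz":0,"tx":0,"ty":0,"tz":0,"gripper":1}]' | head -3
python3 - <<'E'
from h import *
go(.466,-.258,.0235,-8.9)
o=get_obs();p,d=optics.read_camera("wrist");cv2.imwrite("pics/w1.png",p[:,:,::-1])
i=optics.camera_info("wrist");T=np.array(i["tool_from_camera"]);f=192/np.tan(np.radians(i["fovy"]/2));print(f)
v,u=np.mgrid[:384,:512];dx,dy=u-i["cx"],v-i["cy"];r=np.hypot(dx,dy)+1e-9;th=r/f
X=np.stack([dx/r*np.tan(th)*d,dy/r*np.tan(th)*d,d],-1);X[th>1.4]=0
Xt=X@T[:3,:3].T+T[:3,3];R=Ro.from_euler("xyz",o["tool_rot"],degrees=True).as_matrix();W=Xt@R.T+o["tool_pos"]
m=(d>0)&(W[...,2]>.03)&(W[...,2]<.056)&(np.hypot(W[...,0]-.466,W[...,1]+.258)<.03)
print(m.sum(),rect(W[m][:,:2]),W[m].mean(0),np.percentile(W[m][:,2],[5,50,95]))
for q in nets.place_of("tray_grip","wrist")[:2]:print(q)
E
```

```text
time_s: 1.98
tool_pos: [0.4657, -0.2572, 0.1204]
tool_rot: [180.0, -0.0, -9.0]
force: [0.4, -0.8, 0.2]
grip_width: 0.0866
grasp_force: 0.0
time_s: 2.23
tool_pos: [0.4646, -0.2597, 0.1206]
tool_rot: [180.0, 0.0, -9.0]
go t [ 1.1 -2.  97.1] w [ 0.05  0.01 -0.08] | at [ 0.4646 -0.2597  0.1206] [ 1.7995e+02  1.0000e-02 -8.9800e+00] t=2.2
297.3186396354542
723 (array([ 468.1, -257.2]), array([35.2, 13.5]), -8.95) [ 0.46910523 -0.25745598  0.04758613] [0.04546649 0.04782806 0.04895956]
{'point': [0.4677, -0.2587, 0.0398], 'confidence': 0.85}
```

View pics/w1.png

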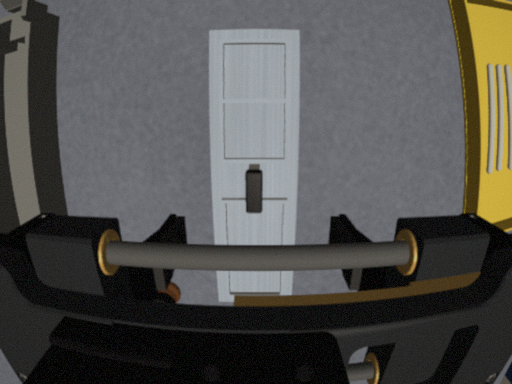

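The wrist view shows the tray with the handle bar at (254,190) between the fingers. It measures (0.468,-0.257) at yaw -9°, which agrees with the top view, so I descend and grip.

```bash
cat >> h.py <<'E'
def wcloud():
    o=get_obs();p,d=optics.read_camera("wrist")
    i=optics.camera_info("wrist");T=np.array(i["tool_from_camera"]);f=192/np.tan(np.radians(i["fovy"]/2))
    v,u=np.mgrid[:384,:512];dx,dy=u-i["cx"],v-i["cy"];r=np.hypot(dx,dy)+1e-9;th=r/f
    X=np.stack([dx/r*np.tan(th)*d,dy/r*np.tan(th)*d,d],-1);X[(th>1.4)|(d==0)]=0
    Xt=X@T[:3,:3].T+T[:3,3];R=Ro.from_euler("xyz",o["tool_rot"],degrees=True).as_matrix();return p,d,Xt@R.T+o["tool_pos"]
E
python3 -m creep '[{"wx":0,"wy":0,"wz":0,"tx":2.5,"ty":-2.5,"tz":40,"gripper":1},{"wx":0,"wy":0,"wz":0,"tx":2.5,"ty":-2.5,"tz":70,"gripper":1},{"wx":0,"wy":0,"wz":0,"tx":2.5,"ty":-2.5,"tz":90,"gripper":1},{"wx":0,"wy":0,"wz":0,"tx":2.5,"ty":-2.5,"tz":97,"gripper":1},{"wx":0,"wy":0,"wz":0,"tx":2.5,"ty":-2.5,"tz":97,"gripper":1}]' 40
for k in 1 2 3; do python3 -m creep '[{"wx":0,"wy":0,"wz":0,"tx":0,"ty":0,"tz":0,"gripper":-1},{"wx":0,"wy":0,"wz":0,"tx":0,"ty":0,"tz":0,"gripper":-1},{"wx":0,"wy":0,"wz":0,"tx":0,"ty":0,"tz":0,"gripper":-1},{"wx":0,"wy":0,"wz":0,"tx":0,"ty":0,"tz":0,"gripper":-1}]'; done
```

```text
time_s: 2.75
tool_pos: [0.4657, -0.2577, 0.0219]
tool_rot: [-179.9, 0.2, -9.1]
force: [-0.3, 0.5, 0.4]
grip_width: 0.0875
grasp_force: 0.0
time_s: 3.08
tool_pos: [0.4686, -0.2577, 0.0249]
tool_rot: [179.9, -0.1, -9.0]
force: [0.8, 0.4, -0.8]
grip_width: 0.0683
grasp_force: 0.0
time_s: 3.42
tool_pos: [0.4677, -0.257, 0.0236]
tool_rot: [180.0, -0.0, -9.0]
force: [-0.2, 0.0, 0.1]
grip_width: 0.0416
grasp_force: 0.0
time_s: 3.75
tool_pos: [0.4676, -0.257, 0.0234]
tool_rot: [180.0, 0.0, -9.0]
force: [0.2, -0.4, -0.4]
grip_width: 0.0149
grasp_force: 0.0
```

```bash
python3 -m creep '[{"wx":0,"wy":0,"wz":0,"tx":0,"ty":0,"tz":0,"gripper":-1},{"wx":0,"wy":0,"wz":0,"tx":0,"ty":0,"tz":0,"gripper":-1},{"wx":0,"wy":0,"wz":0,"tx":0,"ty":0,"tz":0,"gripper":-1},{"wx":0,"wy":0,"wz":0,"tx":0,"ty":0,"tz":0,"gripper":-1}]' 40
python3 -m creep '[{"wx":0,"wy":0,"wz":0,"tx":0,"ty":0,"tz":-15,"gripper":-1},{"wx":0,"wy":0,"wz":0,"tx":0,"ty":0,"tz":-40,"gripper":-1},{"wx":0,"wy":0,"wz":0,"tx":0,"ty":0,"tz":-70,"gripper":-1},{"wx":0,"wy":0,"wz":0,"tx":0,"ty":0,"tz":-100,"gripper":-1},{"wx":0,"wy":0,"wz":0,"tx":0,"ty":0,"tz":-120,"gripper":-1}]'
python3 -m creep '[{"wx":0,"wy":0,"wz":0,"tx":0,"ty":0,"tz":0,"gripper":-1},{"wx":0,"wy":0,"wz":0,"tx":0,"ty":0,"tz":0,"gripper":-1},{"wx":0,"wy":0,"wz":0,"tx":0,"ty":0,"tz":0,"gripper":-1},{"wx":0,"wy":0,"wz":0,"tx":0,"ty":0,"tz":0,"gripper":-1}]'
python3 - <<'E'
from h import *
p,d,W=cloud("top"); z=W[...,2];x,y=W[...,0],W[...,1]
m=(x>.28)&(x<.68)&(y>-.36)&(y<-.17)&(z>.11)&(z<.135)&(p.min(2)>110)
print(m.sum(),rect(W[m][:,:2]),np.percentile(z[m],[5,50,95]))
c=np.array([.4677,-.257]);a=np.radians(-9);s=(W[m][:,:2]-c)@[np.cos(a),np.sin(a)]
print("extent along",s.min(),s.max(), "slope z/s",np.polyfit(s,W[m][:,2],1))
go(.5481,-.0027,.1435,-10.2)
E
```

```text
time_s: 4.08
tool_pos: [0.4676, -0.2571, 0.0234]
tool_rot: [180.0, 0.0, -9.0]
force: [-0.3, 0.2, -0.2]
grip_width: 0.0135
grasp_force: 40.0
time_s: 4.5
tool_pos: [0.468, -0.2571, 0.1455]
tool_rot: [180.0, -0.1, -9.0]
force: [0.2, -1.2, -3.8]
grip_width: 0.0136
grasp_force: 40.0
time_s: 4.83
tool_pos: [0.4661, -0.2562, 0.1409]
tool_rot: [-179.9, 0.2, -9.0]
force: [-0.5, -0.2, -5.0]
grip_width: 0.0133
grasp_force: 40.0
4692 (array([ 464.6, -258. ]), array([290.6,  86. ]), -9.14) [0.11962247 0.1222564  0.12847998]
extent along -0.148108879720205 0.14232753536782863 slope z/s [-0.00474697  0.12278365]
go t [  41.2 -263.3   -2.1] w [-0.08  0.22  1.21] | at [ 0.4663 -0.2563  0.1411] [-179.92    0.22   -8.99] t=4.9
```

```bash
python3 -m creep '[{"wx":0,"wy":0,"wz":0.2,"tx":4,"ty":-25,"tz":0,"gripper":-1},{"wx":0,"wy":0,"wz":0.4,"tx":10,"ty":-60,"tz":0,"gripper":-1},{"wx":0,"wy":0,"wz":0.6,"tx":15,"ty":-95,"tz":0,"gripper":-1},{"wx":0,"wy":0,"wz":0.8,"tx":21,"ty":-130,"tz":0,"gripper":-1},{"wx":0,"wy":0,"wz":1,"tx":26,"ty":-165,"tz":0,"gripper":-1}]'
python3 -m creep '[{"wx":0,"wy":0,"wz":0.2,"tx":6,"ty":-35,"tz":0,"gripper":-1},{"wx":0,"wy":0,"wz":0.2,"tx":11,"ty":-65,"tz":0,"gripper":-1},{"wx":0,"wy":0,"wz":0.2,"tx":14,"ty":-85,"tz":0,"gripper":-1},{"wx":0,"wy":0,"wz":0.2,"tx":16,"ty":-99,"tz":0,"gripper":-1}]'
python3 -m creep '[{"wx":0,"wy":0,"wz":0,"tx":0,"ty":0,"tz":0,"gripper":-1},{"wx":0,"wy":0,"wz":0,"tx":0,"ty":0,"tz":15,"gripper":-1},{"wx":0,"wy":0,"wz":0,"tx":0,"ty":0,"tz":25,"gripper":-1},{"wx":0,"wy":0,"wz":0,"tx":0,"ty":0,"tz":25,"gripper":-1},{"wx":0,"wy":0,"wz":0,"tx":0,"ty":0,"tz":25,"gripper":-1}]'
python3 -m creep '[{"wx":0,"wy":0,"wz":0,"tx":0,"ty":0,"tz":0,"gripper":-1},{"wx":0,"wy":0,"wz":0,"tx":0,"ty":0,"tz":0,"gripper":-1},{"wx":0,"wy":0,"wz":0,"tx":0,"ty":0,"tz":0,"gripper":-1},{"wx":0,"wy":0,"wz":0,"tx":0,"ty":0,"tz":0,"gripper":-1}]'
python3 - <<'E'
from h import *
p,d,W=cloud("top"); z=W[...,2];x,y=W[...,0],W[...,1]
m=(x>.33)&(x<.76)&(y>-.1)&(y<.1)&(z>.088)&(z<.115)&(p.min(2)>110)
r=rect(W[m][:,:2]);print("tray",m.sum(),r,np.percentile(z[m],[5,50,95]))
g=(x>.33)&(x<.76)&(y>-.1)&(y<.1)&(z>.064)&(z<.078)
print("guides",rect(W[g][:,:2]))
go(.5481,-.0027,.1435,-10.2)
cv2.imwrite("pics/t2.png",cv2.resize(p[70:270,200:370],None,fx=3,fy=3)[:,:,::-1])
E
```

```text
time_s: 5.3
tool_pos: [0.5187, -0.0965, 0.1421]
tool_rot: [-180.0, 0.1, -10.0]
force: [1.0, 0.7, -3.6]
grip_width: 0.0134
grasp_force: 40.0
time_s: 5.63
tool_pos: [0.5518, 0.0004, 0.142]
tool_rot: [-179.9, 0.1, -10.0]
force: [0.2, 0.4, -3.1]
grip_width: 0.0132
grasp_force: 40.0
time_s: 6.05
tool_pos: [0.5507, -0.0045, 0.117]
tool_rot: [180.0, 0.2, -10.3]
force: [-0.1, -0.0, -3.4]
grip_width: 0.0135
grasp_force: 40.0
time_s: 6.38
tool_pos: [0.5524, -0.0035, 0.119]
tool_rot: [180.0, -0.1, -10.2]
force: [-1.2, 0.4, -4.6]
grip_width: 0.0135
grasp_force: 40.0
tray 1676 (array([466.2,  13.4]), array([115.7,  77.1]), -10.29) [0.09749371 0.10001283 0.10624789]
guides (array([397.2,  32. ]), array([107.3,  27.3]), 68.53)
go t [ -4.3  -0.  -24.6] w [ 0.01 -0.05  0.  ] | at [ 0.5523 -0.0035  0.1189] [ 1.7999e+02 -5.0000e-02 -1.0200e+01] t=6.4
```

View pics/t2.png

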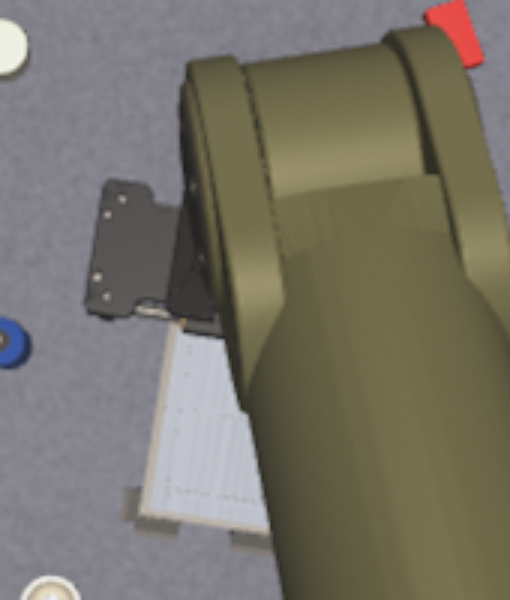

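The top view shows the tray over the tub with its near-left corner at (145,510) just inside the guides. The rest is hidden by the arm, so I take the margins from both cameras.

Run:
```python
from h import *
a=np.radians(-10.2);M=np.array([[np.cos(a),-np.sin(a)],[np.sin(a),np.cos(a)]])
def rep(nm,p,W):
    q=np.dstack([(W[...,:2]-[.5481,-.0027])@M*1000,W[...,2]*1000])
    near=(abs(q[...,0])<200)&(abs(q[...,1])<75)
    for lab,lo,hi in(("tray",93,108),("guide",64,78),("rim",44,56)):
        m=near&(q[...,2]>lo)&(q[...,2]<hi)
        if lab=="tray": m&=p.min(2)>110
        k=q[m]; 
        for nm2,s in(("near",k[:,0]<-110),("mid+",(k[:,0]>40)&(k[:,0]<110)),("far",k[:,0]>110)):
            if s.sum()>20: print(nm,lab,nm2,s.sum(),"x",np.percentile(k[s,0],[1,99]).round(1),"y",np.percentile(k[s,1],[1,99]).round(1),"z",np.median(k[s,2]).round(1))
p,d,W=cloud("top");rep("top",p,W)
p,d,W=wcloud();rep("wrist",p,W);cv2.imwrite("pics/w3.png",p[:,:,::-1])
```

```text
top tray near 606 x [-141.1 -110.3] y [-33.7  39.4] z 100.0
top guide near 232 x [-161.3 -133.1] y [-44.2  58.1] z 71.4
top rim near 156 x [-151.2 -111.1] y [-41.2  45.9] z 50.3
wrist tray mid+ 15193 x [ 40.8 109.3] y [-40.9  41.3] z 99.6
wrist tray far 7169 x [110.3 146. ] y [-41.   41.4] z 99.7
wrist guide far 798 x [132.6 156.3] y [-55.9  60.5] z 71.7
```

View pics/w3.png

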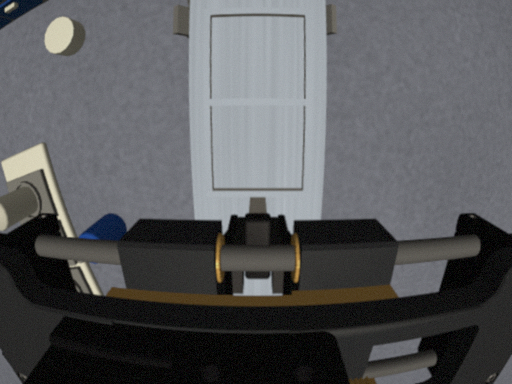

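The wrist view shows the tray's far end at (258,5) between the far guides at (182,18) and (331,18). The tray sits about 2 mm right and 2.5 mm far of centre, so I correct that and lower it.

```bash
python3 -m creep '[{"wx":0,"wy":0,"wz":0,"tx":-2.5,"ty":-2,"tz":0,"gripper":-1},{"wx":0,"wy":0,"wz":0,"tx":-2.5,"ty":-2,"tz":7,"gripper":-1},{"wx":0,"wy":0,"wz":0,"tx":-2.5,"ty":-2,"tz":14,"gripper":-1},{"wx":0,"wy":0,"wz":0,"tx":-2.5,"ty":-2,"tz":21,"gripper":-1},{"wx":0,"wy":0,"wz":0,"tx":-2.5,"ty":-2,"tz":25,"gripper":-1}]'
python3 -m creep '[{"wx":0,"wy":0,"wz":0,"tx":0,"ty":0,"tz":4,"gripper":-1},{"wx":0,"wy":0,"wz":0,"tx":0,"ty":0,"tz":8,"gripper":-1},{"wx":0,"wy":0,"wz":0,"tx":0,"ty":0,"tz":12,"gripper":-1},{"wx":0,"wy":0,"wz":0,"tx":0,"ty":0,"tz":15,"gripper":-1},{"wx":0,"wy":0,"wz":0,"tx":0,"ty":0,"tz":15,"gripper":-1}]'
```

```text
time_s: 6.95
tool_pos: [0.549, -0.0011, 0.0917]
tool_rot: [180.0, 0.1, -10.2]
force: [-0.2, 0.4, -4.3]
grip_width: 0.0134
grasp_force: 40.0
time_s: 7.37
tool_pos: [0.5495, -0.001, 0.0777]
tool_rot: [180.0, 0.1, -10.2]
force: [0.1, 0.5, -4.6]
grip_width: 0.0134
grasp_force: 40.0
```

```bash
python3 -m creep '[{"wx":0,"wy":0,"wz":0,"tx":0,"ty":0,"tz":2,"gripper":-1},{"wx":0,"wy":0,"wz":0,"tx":0,"ty":0,"tz":3.5,"gripper":-1},{"wx":0,"wy":0,"wz":0,"tx":0,"ty":0,"tz":4.5,"gripper":-1},{"wx":0,"wy":0,"wz":0,"tx":0,"ty":0,"tz":4.5,"gripper":-1},{"wx":0,"wy":0,"wz":0,"tx":0,"ty":0,"tz":4.5,"gripper":-1}]'
python3 - <<'E'
from h import *
p,d,W=wcloud()
a=np.radians(-10.2);M=np.array([[np.cos(a),-np.sin(a)],[np.sin(a),np.cos(a)]])
q=np.dstack([(W[...,:2]-[.5481,-.0027])@M*1000,W[...,2]*1000])
k=q[(abs(q[...,0]-100)<50)&(abs(q[...,1])<42)&(abs(q[...,2]-55)<12)]
C=np.linalg.lstsq(np.c_[k[:,:2],np.ones(len(k))],k[:,2],rcond=None)[0];print(C, "z at centre",C[2])
cv2.imwrite("pics/w4.png",p[:,:,::-1])
E
```

```text
time_s: 7.78
tool_pos: [0.55, -0.001, 0.074]
tool_rot: [180.0, -0.0, -10.2]
force: [0.6, 0.1, -3.8]
grip_width: 0.0135
grasp_force: 40.0
[4.38361229e-03 7.63202334e-03 5.51413959e+01] z at centre 55.141395858341646
```

View pics/w4.png

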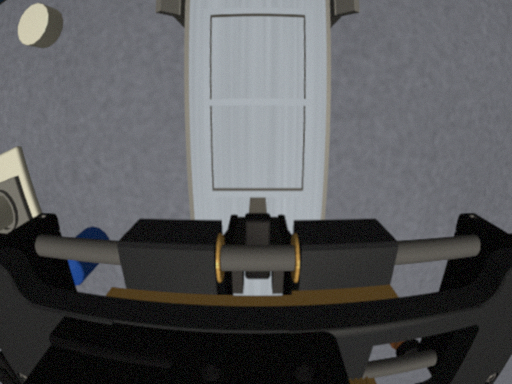

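The tray lies between the guides and level, within 1 mm of the rim height. I release it, retreat and check.

```bash
python3 -m creep '[{"wx":0,"wy":0,"wz":0,"tx":0,"ty":0,"tz":0.5,"gripper":1},{"wx":0,"wy":0,"wz":0,"tx":0,"ty":0,"tz":0.5,"gripper":1},{"wx":0,"wy":0,"wz":0,"tx":0,"ty":0,"tz":0.5,"gripper":1},{"wx":0,"wy":0,"wz":0,"tx":0,"ty":0,"tz":0.5,"gripper":1},{"wx":0,"wy":0,"wz":0,"tx":0,"ty":0,"tz":0.5,"gripper":1}]'
python3 -m creep '[{"wx":0,"wy":0,"wz":0,"tx":0,"ty":0,"tz":-10,"gripper":1},{"wx":0,"wy":0,"wz":0,"tx":0,"ty":0,"tz":-40,"gripper":1},{"wx":0,"wy":0,"wz":0,"tx":0,"ty":0,"tz":-80,"gripper":1},{"wx":0,"wy":0,"wz":0,"tx":0,"ty":0,"tz":-110,"gripper":1},{"wx":0,"wy":0,"wz":0,"tx":0,"ty":0,"tz":-130,"gripper":1}]'
python3 -m creep '[{"wx":0,"wy":0,"wz":0,"tx":0,"ty":0,"tz":0,"gripper":1},{"wx":0,"wy":0,"wz":0,"tx":0,"ty":0,"tz":0,"gripper":1},{"wx":0,"wy":0,"wz":0,"tx":0,"ty":0,"tz":0,"gripper":1}]'
python3 - <<'E'
from h import *
go(.4,.2535,.2,2.5)
E
```

```text
time_s: 8.25
tool_pos: [0.5503, -0.001, 0.0738]
tool_rot: [180.0, -0.0, -10.2]
force: [-0.1, 0.5, 0.3]
grip_width: 0.0393
grasp_force: 0.0
time_s: 8.67
tool_pos: [0.5515, -0.0007, 0.2081]
tool_rot: [-180.0, -0.3, -10.2]
force: [0.7, 0.9, -1.0]
grip_width: 0.0719
grasp_force: 0.0
time_s: 8.92
tool_pos: [0.5494, -0.0011, 0.203]
tool_rot: [180.0, 0.0, -10.2]
force: [0.9, 0.1, -0.9]
grip_width: 0.0857
grasp_force: 0.0
go t [-192.1 -224.1    3.1] w [  0.02   0.05 -12.69] | at [ 0.5494 -0.0011  0.203 ] [ 1.7998e+02  4.0000e-02 -1.0190e+01] t=8.9
```

```bash
python3 -m creep '[{"wx":0,"wy":0,"wz":-3,"tx":-26,"ty":-30,"tz":0,"gripper":1},{"wx":0,"wy":0,"wz":-6,"tx":-52,"ty":-60,"tz":0,"gripper":1},{"wx":0,"wy":0,"wz":-9,"tx":-78,"ty":-91,"tz":0,"gripper":1},{"wx":0,"wy":0,"wz":-12,"tx":-104,"ty":-121,"tz":0,"gripper":1},{"wx":0,"wy":0,"wz":-12.7,"tx":-130,"ty":-152,"tz":0,"gripper":1}]'
python3 - <<'E'
from h import *
go(.4,.2535,.2,2.5)
E
```

```text
time_s: 9.33
tool_pos: [0.4467, 0.1724, 0.2018]
tool_rot: [180.0, 0.2, 2.6]
force: [0.1, 0.9, 0.2]
grip_width: 0.0869
grasp_force: 0.0
go t [-43.  -83.2   1.9] w [0.05 0.16 0.1 ] | at [0.4467 0.1724 0.2018] [1.7995e+02 1.6000e-01 2.6000e+00] t=9.3
```

```bash
python3 -m creep '[{"wx":0,"wy":0,"wz":0,"tx":-20,"ty":-35,"tz":0,"gripper":1},{"wx":0,"wy":0,"wz":0,"tx":-35,"ty":-65,"tz":0,"gripper":1},{"wx":0,"wy":0,"wz":0,"tx":-43,"ty":-82,"tz":2,"gripper":1},{"wx":0,"wy":0,"wz":0,"tx":-43,"ty":-82,"tz":2,"gripper":1},{"wx":0,"wy":0,"wz":0,"tx":-43,"ty":-82,"tz":2,"gripper":1}]'
python3 -m creep '[{"wx":0,"wy":0,"wz":0,"tx":0,"ty":0,"tz":0,"gripper":1},{"wx":0,"wy":0,"wz":0,"tx":0,"ty":0,"tz":0,"gripper":1},{"wx":0,"wy":0,"wz":0,"tx":0,"ty":0,"tz":0,"gripper":1}]'
cat >> h.py <<'E'
A=np.radians(2.48);MR=np.array([[np.cos(A),-np.sin(A)],[np.sin(A),np.cos(A)]])
B=np.radians(-10.2);MT=np.array([[np.cos(B),-np.sin(B)],[np.sin(B),np.cos(B)]])
RC=np.array([.4904,.2571]);TC=np.array([.5481,-.0027])
def railtops(W,tops=((-93,84,"tin"),(-31,80,"jar"),(31,90,"c"),(93,96,"a"))):
    q=np.dstack([(W[...,:2]-RC)@MR*1000,W[...,2]*1000])
    for s,h,nm in tops:
        m=(abs(q[...,0]-s)<26)&(abs(q[...,1])<26)&(abs(q[...,2]-h)<4)
        if m.sum()>15:
            c,sz,a=rect(W[m][:,:2]); print(nm,m.sum(),"world",c,sz,a,"rail",((c/1000-RC)@MR*1000).round(1))
E
python3 - <<'E'
from h import *
p,d,W=wcloud();print("wrist");railtops(W);cv2.imwrite("pics/w5.png",p[:,:,::-1])
p,d,W=cloud("top");print("top");railtops(W)
q=np.dstack([(W[...,:2]-TC)@MT*1000,W[...,2]*1000])
m=(abs(q[...,0])<175)&(abs(q[...,1])<60)&(q[...,2]>49)&(q[...,2]<62)&(p.min(2)>120)&(p[...,2]>=p[...,0])
c,s,a=rect(W[m][:,:2]);print("tray",m.sum(),c,s,a,((c/1000-TC)@MT*1000).round(1))
g=(abs(q[...,0])<175)&(abs(q[...,1])<65)&(q[...,2]>65)&(q[...,2]<80);print("guides",rect(W[g][:,:2]))
k=q[m];print(np.linalg.lstsq(np.c_[k[:,:2],np.ones(len(k))],k[:,2],rcond=None)[0])
cv2.imwrite("pics/t5.png",cv2.resize(p[70:270,200:400],None,fx=3,fy=3)[:,:,::-1])
go(.4,.2535,.2,2.5)
E
```

```text
time_s: 9.75
tool_pos: [0.401, 0.2519, 0.2002]
tool_rot: [179.9, 0.1, 2.7]
force: [0.3, -0.4, 0.2]
grip_width: 0.0869
grasp_force: 0.0
time_s: 10.0
tool_pos: [0.403, 0.2503, 0.201]
tool_rot: [180.0, 0.0, 2.4]
force: [0.4, -0.5, -0.4]
grip_width: 0.0869
grasp_force: 0.0
wrist
tin 953 world [398.7 256.2] [40.3 23.2] 2.58 rail [-91.7   3.1]
jar 1351 world [461.2 258.8] [39.6 38.8] 57.96 rail [-29.1   3. ]
c 366 world [522.7 261.1] [19.4 19. ] 52.67 rail [32.4  2.6]
top
tin 101 world [392.4 258.2] [29.5 13.3] -0.64 rail [-97.9   5.3]
jar 305 world [460.2 256. ] [38.3 37.9] 45.56 rail [-30.2   0.2]
c 82 world [522.2 258.7] [18.2 18. ] 89.71 rail [31.8  0.2]
a 20 world [582.9 261.1] [8.4 7.3] -50.31 rail [92.6 -0. ]
tray 5460 [549.6  -4.7] [293.8  88.6] -10.19 [ 1.8 -1.7]
guides (array([548.3,  -2.7]), array([323.3, 117.2]), -10.16)
[-4.03217435e-04 -2.96475542e-03  5.49662264e+01]
go t [-2.7 -2.9  1.3] w [ 0.01  0.02 -0.11] | at [0.4029 0.2508 0.2013] [1.7999e+02 2.0000e-02 2.3900e+00] t=10.1
```

View pics/t5.png

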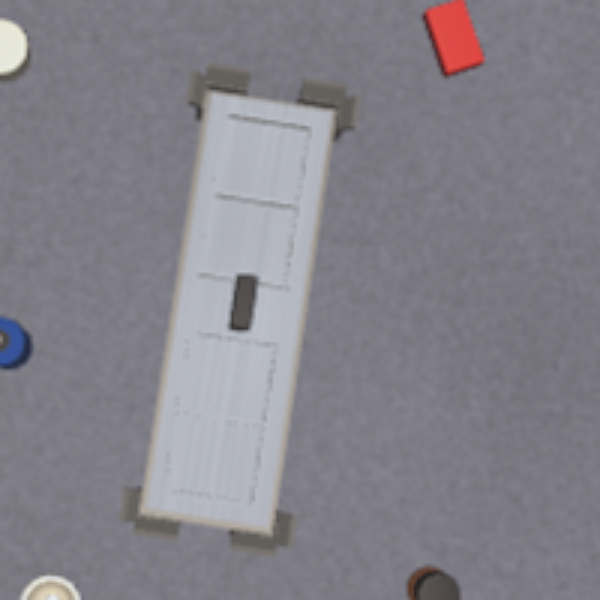

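View pics/w5.png

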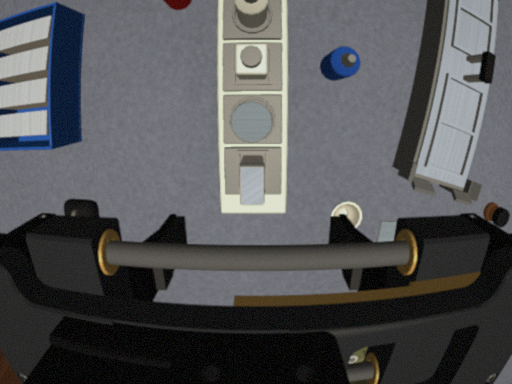

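The top crop shows the tray flat inside all four guides (corners at 205,92 / 335,110 / 140,515 / 272,530). The wrist view shows the row from near to far: tin (252,185), jar (251,122), c (252,60), a (252,12). The tin goes first.

```bash
python3 -m creep '[{"wx":0,"wy":0,"wz":0,"tx":-4,"ty":-4.4,"tz":35,"gripper":1},{"wx":0,"wy":0,"wz":0,"tx":-4,"ty":-4.4,"tz":70,"gripper":1},{"wx":0,"wy":0,"wz":0,"tx":-4,"ty":-4.4,"tz":105,"gripper":1},{"wx":0,"wy":0,"wz":0,"tx":-4,"ty":-4.4,"tz":135,"gripper":1},{"wx":0,"wy":0,"wz":0,"tx":-4,"ty":-4.4,"tz":150,"gripper":1}]' 30
python3 -m creep '[{"wx":0,"wy":0,"wz":0,"tx":0,"ty":0,"tz":10,"gripper":0},{"wx":0,"wy":0,"wz":0,"tx":0,"ty":0,"tz":18,"gripper":0},{"wx":0,"wy":0,"wz":0,"tx":0,"ty":0,"tz":18,"gripper":0},{"wx":0,"wy":0,"wz":0,"tx":0,"ty":0,"tz":18,"gripper":0},{"wx":0,"wy":0,"wz":0,"tx":0,"ty":0,"tz":18,"gripper":-1}]'
python3 -m creep '[{"wx":0,"wy":0,"wz":0,"tx":0,"ty":0,"tz":0,"gripper":-1},{"wx":0,"wy":0,"wz":0,"tx":0,"ty":0,"tz":0,"gripper":-1},{"wx":0,"wy":0,"wz":0,"tx":0,"ty":0,"tz":0,"gripper":-1},{"wx":0,"wy":0,"wz":0,"tx":0,"ty":0,"tz":0,"gripper":-1},{"wx":0,"wy":0,"wz":0,"tx":0,"ty":0,"tz":0,"gripper":-1}]'
```

```text
time_s: 10.52
tool_pos: [0.3962, 0.254, 0.0478]
tool_rot: [179.9, 0.3, 2.5]
force: [-0.4, -0.3, -0.3]
grip_width: 0.0873
grasp_force: 0.0
time_s: 10.93
tool_pos: [0.3992, 0.2564, 0.0346]
tool_rot: [-180.0, -0.1, 2.5]
force: [0.3, -0.2, 0.2]
grip_width: 0.0617
grasp_force: 0.0
time_s: 11.35
tool_pos: [0.3983, 0.2559, 0.0336]
tool_rot: [180.0, -0.0, 2.5]
force: [-0.2, -0.2, -0.9]
grip_width: 0.0288
grasp_force: 0.0
```

```bash
python3 -m creep '[{"wx":0,"wy":0,"wz":0,"tx":0,"ty":0,"tz":0,"gripper":-1},{"wx":0,"wy":0,"wz":0,"tx":0,"ty":0,"tz":0,"gripper":-1},{"wx":0,"wy":0,"wz":0,"tx":0,"ty":0,"tz":0,"gripper":-1},{"wx":0,"wy":0,"wz":0,"tx":0,"ty":0,"tz":0,"gripper":-1}]' 30
python3 -m creep '[{"wx":0,"wy":0,"wz":0,"tx":0,"ty":0,"tz":-10,"gripper":-1},{"wx":0,"wy":0,"wz":0,"tx":0,"ty":0,"tz":-40,"gripper":-1},{"wx":0,"wy":0,"wz":0,"tx":0,"ty":0,"tz":-75,"gripper":-1},{"wx":0,"wy":0,"wz":0,"tx":0,"ty":0,"tz":-105,"gripper":-1},{"wx":0,"wy":0,"wz":0,"tx":0,"ty":0,"tz":-125,"gripper":-1}]'
python3 -m creep '[{"wx":0,"wy":0,"wz":0,"tx":0,"ty":0,"tz":0,"gripper":-1},{"wx":0,"wy":0,"wz":0,"tx":0,"ty":0,"tz":0,"gripper":-1}]'
python3 -c "
from h import *
go(.4476,.0169,.16,-10.2)"
```

```text
time_s: 11.68
tool_pos: [0.3982, 0.2559, 0.0335]
tool_rot: [180.0, -0.0, 2.5]
force: [0.6, -0.8, 1.6]
grip_width: 0.0238
grasp_force: 30.0
time_s: 12.1
tool_pos: [0.3988, 0.2568, 0.1617]
tool_rot: [-179.9, -0.2, 2.5]
force: [0.5, 0.5, -1.7]
grip_width: 0.0238
grasp_force: 30.0
time_s: 12.27
tool_pos: [0.3987, 0.2561, 0.1594]
tool_rot: [-180.0, -0.1, 2.5]
force: [0.6, -0.9, -2.6]
grip_width: 0.0233
grasp_force: 30.0
go t [ 38.4 241.1  -0.5] w [-0.02 -0.14 12.7 ] | at [0.3987 0.2561 0.1594] [-1.7999e+02 -1.4000e-01  2.5000e+00] t=12.3
```

```bash
python3 -m creep '[{"wx":0,"wy":0,"wz":1.5,"tx":3,"ty":20,"tz":0,"gripper":-1},{"wx":0,"wy":0,"wz":3.5,"tx":9,"ty":55,"tz":0,"gripper":-1},{"wx":0,"wy":0,"wz":6,"tx":14,"ty":90,"tz":0,"gripper":-1},{"wx":0,"wy":0,"wz":8.5,"tx":20,"ty":125,"tz":0,"gripper":-1},{"wx":0,"wy":0,"wz":11,"tx":25,"ty":160,"tz":0,"gripper":-1}]'
python3 -m creep '[{"wx":0,"wy":0,"wz":1,"tx":-2,"ty":35,"tz":0,"gripper":-1},{"wx":0,"wy":0,"wz":1.7,"tx":-3,"ty":62,"tz":0,"gripper":-1},{"wx":0,"wy":0,"wz":1.7,"tx":-3,"ty":78,"tz":0,"gripper":-1},{"wx":0,"wy":0,"wz":1.7,"tx":-3,"ty":82,"tz":0,"gripper":-1},{"wx":0,"wy":0,"wz":1.7,"tx":-3,"ty":82,"tz":0,"gripper":-1}]'
python3 -m creep '[{"wx":0,"wy":0,"wz":0,"tx":0,"ty":0,"tz":0,"gripper":-1},{"wx":0,"wy":0,"wz":0,"tx":0,"ty":0,"tz":0,"gripper":-1},{"wx":0,"wy":0,"wz":0,"tx":0,"ty":0,"tz":0,"gripper":-1}]'
python3 -c "
from h import *
go(.4476,.0169,.0705,-10.2)"
```

```text
time_s: 12.68
tool_pos: [0.4288, 0.0953, 0.1566]
tool_rot: [179.9, 0.2, -8.6]
force: [0.7, -0.8, -1.3]
grip_width: 0.024
grasp_force: 30.0
time_s: 13.1
tool_pos: [0.4138, 0.0156, 0.1569]
tool_rot: [180.0, 0.2, -10.3]
force: [0.0, -0.0, -2.0]
grip_width: 0.0237
grasp_force: 30.0
time_s: 13.35
tool_pos: [0.4151, 0.0179, 0.1582]
tool_rot: [-180.0, 0.0, -10.0]
force: [-0.6, 0.4, -1.6]
grip_width: 0.0239
grasp_force: 30.0
go t [32.3 -4.7 87.7] w [-0.01  0.03  0.16] | at [0.4151 0.0179 0.1582] [-1.7999e+02  3.0000e-02 -1.0040e+01] t=13.3
```

```bash
python3 -m creep '[{"wx":0,"wy":0,"wz":0.2,"tx":20,"ty":-3,"tz":0,"gripper":-1},{"wx":0,"wy":0,"wz":0.2,"tx":32,"ty":-5,"tz":0,"gripper":-1},{"wx":0,"wy":0,"wz":0.2,"tx":32,"ty":-5,"tz":15,"gripper":-1},{"wx":0,"wy":0,"wz":0.2,"tx":32,"ty":-5,"tz":40,"gripper":-1},{"wx":0,"wy":0,"wz":0.2,"tx":32,"ty":-5,"tz":60,"gripper":-1}]'
python3 -m creep '[{"wx":0,"wy":0,"wz":0,"tx":0,"ty":0,"tz":8,"gripper":-1},{"wx":0,"wy":0,"wz":0,"tx":0,"ty":0,"tz":15,"gripper":-1},{"wx":0,"wy":0,"wz":0,"tx":0,"ty":0,"tz":15,"gripper":-1},{"wx":0,"wy":0,"wz":0,"tx":0,"ty":0,"tz":15,"gripper":-1},{"wx":0,"wy":0,"wz":0,"tx":0,"ty":0,"tz":15,"gripper":-1}]'
python3 - <<'E'
from h import *
go(.4476,.0169,.0705,-10.2)
p,d,W=wcloud();cv2.imwrite("pics/w6.png",p[:,:,::-1])
E
```

```text
time_s: 13.77
tool_pos: [0.4478, 0.0169, 0.0976]
tool_rot: [-180.0, -0.0, -10.3]
force: [-0.2, 0.4, -1.9]
grip_width: 0.0237
grasp_force: 30.0
time_s: 14.18
tool_pos: [0.4485, 0.0159, 0.0846]
tool_rot: [-180.0, -0.1, -10.4]
force: [-0.3, 0.3, -1.8]
grip_width: 0.0234
grasp_force: 30.0
go t [-1.1 -0.8 14.1] w [-0.01 -0.12 -0.18] | at [0.4485 0.0159 0.0846] [-1.7999e+02 -1.2000e-01 -1.0380e+01] t=14.2
```

View pics/w6.png

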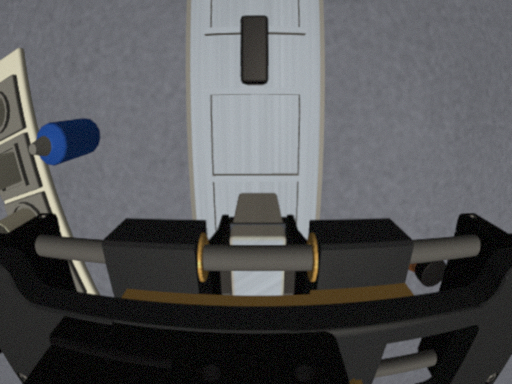

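The wrist view shows the tin's top at (258,208) in line with the nearest pocket, its fence edge starting at y≈182. I lower and release it.

```bash
python3 -m creep '[{"wx":0,"wy":0,"wz":0,"tx":-1,"ty":-0.8,"tz":5,"gripper":-1},{"wx":0,"wy":0,"wz":0,"tx":-1,"ty":-0.8,"tz":9,"gripper":-1},{"wx":0,"wy":0,"wz":0,"tx":-1,"ty":-0.8,"tz":12,"gripper":-1},{"wx":0,"wy":0,"wz":0,"tx":-1,"ty":-0.8,"tz":14,"gripper":-1},{"wx":0,"wy":0,"wz":0,"tx":-1,"ty":-0.8,"tz":14,"gripper":-1}]'
python3 -m creep '[{"wx":0,"wy":0,"wz":0,"tx":0,"ty":0,"tz":0,"gripper":-1},{"wx":0,"wy":0,"wz":0,"tx":0,"ty":0,"tz":0,"gripper":-1},{"wx":0,"wy":0,"wz":0,"tx":0,"ty":0,"tz":0,"gripper":-1}]'
python3 -c "
from h import *
p,d,W=wcloud();q=np.dstack([(W[...,:2]-TC)@MT*1000,W[...,2]*1000])
m=(abs(q[...,0])<25)&(abs(q[...,1])<15)&(q[...,2]>92)&(q[...,2]<104);print(m.sum(),rect(W[m][:,:2]))"
```

```text
time_s: 14.65
tool_pos: [0.4465, 0.0167, 0.0695]
tool_rot: [180.0, 0.0, -10.4]
force: [-2.7, -0.2, 2.8]
grip_width: 0.0238
grasp_force: 30.0
time_s: 14.9
tool_pos: [0.4465, 0.0167, 0.0695]
tool_rot: [180.0, 0.0, -10.4]
force: [-2.7, -0.0, 2.2]
grip_width: 0.0238
grasp_force: 30.0
2310 (array([549.9,  -0.8]), array([35.7, 14. ]), -10.13)
```

```bash
python3 -m creep '[{"wx":0,"wy":0,"wz":0,"tx":0,"ty":0,"tz":0,"gripper":0.2},{"wx":0,"wy":0,"wz":0,"tx":0,"ty":0,"tz":0,"gripper":0.2},{"wx":0,"wy":0,"wz":0,"tx":0,"ty":0,"tz":0,"gripper":0.2},{"wx":0,"wy":0,"wz":0,"tx":0,"ty":0,"tz":0,"gripper":0.2},{"wx":0,"wy":0,"wz":0,"tx":0,"ty":0,"tz":0,"gripper":0.2}]'
python3 -m creep '[{"wx":0,"wy":0,"wz":0,"tx":0,"ty":0,"tz":-15,"gripper":0.2},{"wx":0,"wy":0,"wz":0,"tx":0,"ty":0,"tz":-45,"gripper":0.2},{"wx":0,"wy":0,"wz":0,"tx":0,"ty":0,"tz":-75,"gripper":1},{"wx":0,"wy":0,"wz":0,"tx":0,"ty":0,"tz":-95,"gripper":1},{"wx":0,"wy":0,"wz":0,"tx":0,"ty":0,"tz":-100,"gripper":1}]'
python3 -c "
from h import *
go(.460,.2572,.17,2.5)"
```

```text
time_s: 15.37
tool_pos: [0.4467, 0.0167, 0.0694]
tool_rot: [180.0, -0.0, -10.4]
force: [0.4, -0.1, -0.9]
grip_width: 0.048
grasp_force: 0.0
time_s: 15.78
tool_pos: [0.449, 0.0168, 0.1732]
tool_rot: [-180.0, -0.4, -10.4]
force: [1.5, 0.8, 0.7]
grip_width: 0.0653
grasp_force: 0.0
go t [ -32.6 -238.4    3.1] w [  0.02  -0.38 -12.89] | at [0.449  0.0168 0.1732] [-179.97   -0.38  -10.39] t=15.8
```

```bash
python3 -m creep '[{"wx":0,"wy":0,"wz":-3,"tx":-3,"ty":-25,"tz":0,"gripper":1},{"wx":0,"wy":0,"wz":-6,"tx":-8,"ty":-60,"tz":0,"gripper":1},{"wx":0,"wy":0,"wz":-9,"tx":-13,"ty":-98,"tz":0,"gripper":1},{"wx":0,"wy":0,"wz":-12,"tx":-18,"ty":-136,"tz":0,"gripper":1},{"wx":0,"wy":0,"wz":-12.9,"tx":-24,"ty":-174,"tz":0,"gripper":1}]'
python3 -c "
from h import *
go(.460,.2572,.17,2.5)"
```

```text
time_s: 16.2
tool_pos: [0.4541, 0.1935, 0.1688]
tool_rot: [180.0, 0.0, 2.6]
force: [1.3, -0.1, 0.1]
grip_width: 0.0859
grasp_force: 0.0
go t [  8.8 -63.4  -1.2] w [0.02 0.   0.08] | at [0.4541 0.1935 0.1688] [179.98   0.     2.58] t=16.2
```

```bash
python3 -m creep '[{"wx":0,"wy":0,"wz":0,"tx":5,"ty":-35,"tz":0,"gripper":1},{"wx":0,"wy":0,"wz":0,"tx":9,"ty":-58,"tz":0,"gripper":1},{"wx":0,"wy":0,"wz":0,"tx":9,"ty":-63,"tz":0,"gripper":1},{"wx":0,"wy":0,"wz":0,"tx":9,"ty":-63,"tz":0,"gripper":1},{"wx":0,"wy":0,"wz":0,"tx":9,"ty":-63,"tz":0,"gripper":1}]' 30
python3 -m creep '[{"wx":0,"wy":0,"wz":0,"tx":0,"ty":0,"tz":0,"gripper":1},{"wx":0,"wy":0,"wz":0,"tx":0,"ty":0,"tz":0,"gripper":1}]'
python3 -c "
from h import *
go(.4605,.2572,.036,2.5);p,d,W=wcloud();railtops(W)"
```

```text
time_s: 16.62
tool_pos: [0.4603, 0.2544, 0.1685]
tool_rot: [179.9, 0.1, 2.5]
force: [0.6, -0.6, -0.2]
grip_width: 0.0869
grasp_force: 0.0
time_s: 16.78
tool_pos: [0.461, 0.2535, 0.1691]
tool_rot: [179.9, 0.0, 2.3]
force: [-0.5, 0.3, -0.9]
grip_width: 0.0868
grasp_force: 0.0
go t [ -0.3  -3.9 133.1] w [ 0.08  0.01 -0.15] | at [0.461  0.2535 0.1691] [1.7992e+02 1.0000e-02 2.3500e+00] t=16.8
jar 1507 world [461.1 258.4] [39.1 38.7] 59.78 rail [-29.2   2.6]
c 461 world [523.  261.1] [19.4 18.9] -86.78 rail [32.7  2.6]
a 121 world [584.5 263.6] [9.7 9.4] -61.55 rail [94.3  2.4]
```

```bash
python3 -m creep '[{"wx":0,"wy":0,"wz":0,"tx":0,"ty":-4.5,"tz":25,"gripper":1},{"wx":0,"wy":0,"wz":0,"tx":0,"ty":-4.5,"tz":60,"gripper":1},{"wx":0,"wy":0,"wz":0,"tx":0,"ty":-4.5,"tz":95,"gripper":1},{"wx":0,"wy":0,"wz":0,"tx":0,"ty":-4.5,"tz":120,"gripper":1},{"wx":0,"wy":0,"wz":0,"tx":0,"ty":-4.5,"tz":133,"gripper":1}]' 30
python3 -m creep '[{"wx":0,"wy":0,"wz":0,"tx":0,"ty":0,"tz":0,"gripper":1},{"wx":0,"wy":0,"wz":0,"tx":0,"ty":0,"tz":0,"gripper":-1},{"wx":0,"wy":0,"wz":0,"tx":0,"ty":0,"tz":0,"gripper":-1},{"wx":0,"wy":0,"wz":0,"tx":0,"ty":0,"tz":0,"gripper":-1},{"wx":0,"wy":0,"wz":0,"tx":0,"ty":0,"tz":0,"gripper":-1}]'
python3 -m creep '[{"wx":0,"wy":0,"wz":0,"tx":0,"ty":0,"tz":0,"gripper":-1},{"wx":0,"wy":0,"wz":0,"tx":0,"ty":0,"tz":0,"gripper":-1},{"wx":0,"wy":0,"wz":0,"tx":0,"ty":0,"tz":0,"gripper":-1},{"wx":0,"wy":0,"wz":0,"tx":0,"ty":0,"tz":0,"gripper":-1},{"wx":0,"wy":0,"wz":0,"tx":0,"ty":0,"tz":0,"gripper":-1}]'
```

```text
time_s: 17.25
tool_pos: [0.4587, 0.2576, 0.0332]
tool_rot: [179.9, 0.3, 2.4]
force: [-0.4, -0.3, -0.2]
grip_width: 0.087
grasp_force: 0.0
time_s: 17.67
tool_pos: [0.4616, 0.2605, 0.0381]
tool_rot: [-180.0, -0.2, 2.5]
force: [0.2, 0.7, -0.5]
grip_width: 0.0675
grasp_force: 0.0
time_s: 18.08
tool_pos: [0.4605, 0.2597, 0.0364]
tool_rot: [180.0, -0.0, 2.5]
force: [0.4, -1.6, 0.8]
grip_width: 0.0389
grasp_force: 30.0
```

```bash
python3 -m creep '[{"wx":0,"wy":0,"wz":0,"tx":0,"ty":0,"tz":-10,"gripper":-1},{"wx":0,"wy":0,"wz":0,"tx":0,"ty":0,"tz":-40,"gripper":-1},{"wx":0,"wy":0,"wz":0,"tx":0,"ty":0,"tz":-75,"gripper":-1},{"wx":0,"wy":0,"wz":0,"tx":0,"ty":0,"tz":-105,"gripper":-1},{"wx":0,"wy":0,"wz":0,"tx":0,"ty":0,"tz":-125,"gripper":-1}]'
python3 -m creep '[{"wx":0,"wy":0,"wz":0,"tx":0,"ty":0,"tz":0,"gripper":-1},{"wx":0,"wy":0,"wz":0,"tx":0,"ty":0,"tz":0,"gripper":-1}]'
python3 -m creep '[{"wx":0,"wy":0,"wz":2,"tx":2.5,"ty":20,"tz":0,"gripper":-1},{"wx":0,"wy":0,"wz":5,"tx":7,"ty":55,"tz":0,"gripper":-1},{"wx":0,"wy":0,"wz":8,"tx":11.5,"ty":93,"tz":0,"gripper":-1},{"wx":0,"wy":0,"wz":11,"tx":16,"ty":131,"tz":0,"gripper":-1},{"wx":0,"wy":0,"wz":12.7,"tx":21,"ty":169,"tz":0,"gripper":-1}]'
python3 -c "
from h import *
go(.5028,.0075,.16,-10.2)"
```

```text
time_s: 18.5
tool_pos: [0.461, 0.261, 0.1648]
tool_rot: [-179.9, -0.2, 2.5]
force: [1.0, 0.4, -3.2]
grip_width: 0.0387
grasp_force: 30.0
time_s: 18.67
tool_pos: [0.4608, 0.2603, 0.1623]
tool_rot: [-180.0, -0.1, 2.5]
force: [-0.0, -0.7, -2.6]
grip_width: 0.0389
grasp_force: 30.0
time_s: 19.08
tool_pos: [0.4871, 0.0902, 0.1593]
tool_rot: [179.9, 0.2, -10.3]
force: [0.9, -0.6, -1.3]
grip_width: 0.0387
grasp_force: 30.0
go t [30.2 78.5 -0.8] w [ 0.07  0.21 -0.09] | at [0.4871 0.0902 0.1593] [179.93   0.21 -10.29] t=19.1
```

```bash
python3 -m creep '[{"wx":0,"wy":0,"wz":0,"tx":11,"ty":30,"tz":0,"gripper":-1},{"wx":0,"wy":0,"wz":0,"tx":22,"ty":57,"tz":0,"gripper":-1},{"wx":0,"wy":0,"wz":0,"tx":28,"ty":73,"tz":0,"gripper":-1},{"wx":0,"wy":0,"wz":0,"tx":30,"ty":78,"tz":0,"gripper":-1},{"wx":0,"wy":0,"wz":0,"tx":30,"ty":78,"tz":0,"gripper":-1}]'
python3 -m creep '[{"wx":0,"wy":0,"wz":0,"tx":0,"ty":0,"tz":5,"gripper":-1},{"wx":0,"wy":0,"wz":0,"tx":0,"ty":0,"tz":25,"gripper":-1},{"wx":0,"wy":0,"wz":0,"tx":0,"ty":0,"tz":45,"gripper":-1},{"wx":0,"wy":0,"wz":0,"tx":0,"ty":0,"tz":60,"gripper":-1},{"wx":0,"wy":0,"wz":0,"tx":0,"ty":0,"tz":60,"gripper":-1}]'
python3 -m creep '[{"wx":0,"wy":0,"wz":0,"tx":0,"ty":0,"tz":0,"gripper":-1},{"wx":0,"wy":0,"wz":0,"tx":0,"ty":0,"tz":0,"gripper":-1}]'
python3 -c "
from h import *
go(.5025,.0075,.0724,-10.2)"
```

```text
time_s: 19.5
tool_pos: [0.5034, 0.0085, 0.1595]
tool_rot: [180.0, 0.2, -10.4]
force: [0.4, 0.8, -2.2]
grip_width: 0.0386
grasp_force: 30.0
time_s: 19.92
tool_pos: [0.5011, 0.0124, 0.0976]
tool_rot: [180.0, 0.4, -10.0]
force: [-0.9, -0.0, -3.2]
grip_width: 0.0386
grasp_force: 30.0
time_s: 20.08
tool_pos: [0.5049, 0.0114, 0.102]
tool_rot: [-180.0, -0.0, -10.1]
force: [0.2, 0.3, -2.6]
grip_width: 0.0388
grasp_force: 30.0
go t [-1.7  4.3 29.6] w [-0.03 -0.04  0.12] | at [0.5049 0.0114 0.102 ] [-1.7997e+02 -4.0000e-02 -1.0080e+01] t=20.1
```

```bash
python3 -m creep '[{"wx":0,"wy":0,"wz":0,"tx":-1.7,"ty":4,"tz":2,"gripper":-1},{"wx":0,"wy":0,"wz":0,"tx":-1.7,"ty":4,"tz":8,"gripper":-1},{"wx":0,"wy":0,"wz":0,"tx":-1.7,"ty":4,"tz":14,"gripper":-1},{"wx":0,"wy":0,"wz":0,"tx":-1.7,"ty":4,"tz":19,"gripper":-1},{"wx":0,"wy":0,"wz":0,"tx":-1.7,"ty":4,"tz":22,"gripper":-1}]'
python3 -m creep '[{"wx":0,"wy":0,"wz":0,"tx":0,"ty":0,"tz":2,"gripper":-1},{"wx":0,"wy":0,"wz":0,"tx":0,"ty":0,"tz":4,"gripper":-1},{"wx":0,"wy":0,"wz":0,"tx":0,"ty":0,"tz":6,"gripper":-1},{"wx":0,"wy":0,"wz":0,"tx":0,"ty":0,"tz":7.5,"gripper":-1},{"wx":0,"wy":0,"wz":0,"tx":0,"ty":0,"tz":7.5,"gripper":-1}]'
```

```text
time_s: 20.5
tool_pos: [0.5016, 0.0063, 0.0785]
tool_rot: [180.0, 0.1, -10.2]
force: [-0.3, -0.6, -3.0]
grip_width: 0.0388
grasp_force: 30.0
time_s: 20.92
tool_pos: [0.5023, 0.0064, 0.0724]
tool_rot: [180.0, -0.0, -10.2]
force: [-0.4, -0.1, 2.0]
grip_width: 0.0389
grasp_force: 30.0
```

```bash
python3 -m creep '[{"wx":0,"wy":0,"wz":0,"tx":0,"ty":0,"tz":0,"gripper":0.5},{"wx":0,"wy":0,"wz":0,"tx":0,"ty":0,"tz":0,"gripper":0.5},{"wx":0,"wy":0,"wz":0,"tx":0,"ty":0,"tz":0,"gripper":0.5},{"wx":0,"wy":0,"wz":0,"tx":0,"ty":0,"tz":0,"gripper":0.5},{"wx":0,"wy":0,"wz":0,"tx":0,"ty":0,"tz":0,"gripper":0.5}]'
python3 -m creep '[{"wx":0,"wy":0,"wz":0,"tx":0,"ty":0,"tz":-15,"gripper":0.5},{"wx":0,"wy":0,"wz":0,"tx":0,"ty":0,"tz":-45,"gripper":0.5},{"wx":0,"wy":0,"wz":0,"tx":0,"ty":0,"tz":-75,"gripper":1},{"wx":0,"wy":0,"wz":0,"tx":0,"ty":0,"tz":-95,"gripper":1},{"wx":0,"wy":0,"wz":0,"tx":0,"ty":0,"tz":-105,"gripper":1}]'
python3 -c "
from h import *
go(.5230,.2600,.177,2.5)"
```

```text
time_s: 21.33
tool_pos: [0.5023, 0.0064, 0.072]
tool_rot: [180.0, -0.0, -10.2]
force: [-0.6, -1.1, -0.6]
grip_width: 0.0617
grasp_force: 0.0
time_s: 21.75
tool_pos: [0.5038, 0.0065, 0.1801]
tool_rot: [-180.0, -0.3, -10.2]
force: [0.9, -1.1, 0.4]
grip_width: 0.0778
grasp_force: 0.0
go t [ -26.  -252.9    3. ] w [  0.02  -0.28 -12.69] | at [0.5038 0.0065 0.1801] [-179.99   -0.28  -10.19] t=21.8
```

```bash
python3 -m creep '[{"wx":0,"wy":0,"wz":-3,"tx":-2,"ty":-25,"tz":0,"gripper":1},{"wx":0,"wy":0,"wz":-6,"tx":-5,"ty":-60,"tz":0,"gripper":1},{"wx":0,"wy":0,"wz":-9,"tx":-9,"ty":-98,"tz":0,"gripper":1},{"wx":0,"wy":0,"wz":-12,"tx":-13,"ty":-136,"tz":0,"gripper":1},{"wx":0,"wy":0,"wz":-12.7,"tx":-17,"ty":-174,"tz":0,"gripper":1}]'
python3 -c "
from h import *
go(.5230,.2600,.177,2.5)"
```

```text
time_s: 22.17
tool_pos: [0.5158, 0.1819, 0.1763]
tool_rot: [180.0, 0.0, 2.6]
force: [0.8, 0.0, 0.1]
grip_width: 0.0866
grasp_force: 0.0
go t [ 10.7 -77.7  -0.8] w [0.03 0.03 0.08] | at [0.5158 0.1819 0.1763] [1.7997e+02 3.0000e-02 2.5800e+00] t=22.2
```

```bash
python3 -m creep '[{"wx":0,"wy":0,"wz":0,"tx":5,"ty":-37,"tz":0,"gripper":1},{"wx":0,"wy":0,"wz":0,"tx":9,"ty":-66,"tz":0,"gripper":1},{"wx":0,"wy":0,"wz":0,"tx":10,"ty":-79,"tz":0,"gripper":1},{"wx":0,"wy":0,"wz":0,"tx":10,"ty":-81,"tz":0,"gripper":1},{"wx":0,"wy":0,"wz":0,"tx":10,"ty":-81,"tz":0,"gripper":1}]' 30
python3 -m creep '[{"wx":0,"wy":0,"wz":0,"tx":0,"ty":0,"tz":0,"gripper":1},{"wx":0,"wy":0,"wz":0,"tx":0,"ty":0,"tz":0,"gripper":1}]'
python3 -c "
from h import *
go(.5228,.2605,.036,2.5);p,d,W=wcloud();railtops(W)"
```

```text
time_s: 22.58
tool_pos: [0.5219, 0.2625, 0.1759]
tool_rot: [180.0, 0.1, 2.6]
force: [0.5, -0.4, 0.2]
grip_width: 0.0872
grasp_force: 0.0
time_s: 22.75
tool_pos: [0.5231, 0.2597, 0.1765]
tool_rot: [179.9, 0.0, 2.3]
force: [0.6, 0.4, -0.2]
grip_width: 0.087
grasp_force: 0.0
go t [ -0.2  -1.1 140.5] w [ 0.09  0.02 -0.15] | at [0.5231 0.2597 0.1765] [1.7991e+02 2.0000e-02 2.3500e+00] t=22.8
c 397 world [522.9 261.2] [19.5 18.4] 1.85 rail [32.6  2.7]
a 122 world [585.1 264. ] [10.   9.7] -74.41 rail [94.9  2.8]
```

```bash
python3 -m creep '[{"wx":0,"wy":0,"wz":-0.1,"tx":0,"ty":-1,"tz":25,"gripper":1},{"wx":0,"wy":0,"wz":-0.1,"tx":0,"ty":-1,"tz":60,"gripper":1},{"wx":0,"wy":0,"wz":-0.1,"tx":0,"ty":-1,"tz":98,"gripper":1},{"wx":0,"wy":0,"wz":-0.1,"tx":0,"ty":-1,"tz":126,"gripper":1},{"wx":0,"wy":0,"wz":-0.1,"tx":0,"ty":-1,"tz":140,"gripper":1}]' 30
python3 -m creep '[{"wx":0,"wy":0,"wz":0,"tx":0,"ty":0,"tz":0,"gripper":1},{"wx":0,"wy":0,"wz":0,"tx":0,"ty":0,"tz":0,"gripper":-1},{"wx":0,"wy":0,"wz":0,"tx":0,"ty":0,"tz":0,"gripper":-1},{"wx":0,"wy":0,"wz":0,"tx":0,"ty":0,"tz":0,"gripper":-1},{"wx":0,"wy":0,"wz":0,"tx":0,"ty":0,"tz":0,"gripper":-1}]'
python3 -m creep '[{"wx":0,"wy":0,"wz":0,"tx":0,"ty":0,"tz":0,"gripper":-1},{"wx":0,"wy":0,"wz":0,"tx":0,"ty":0,"tz":0,"gripper":-1},{"wx":0,"wy":0,"wz":0,"tx":0,"ty":0,"tz":0,"gripper":-1},{"wx":0,"wy":0,"wz":0,"tx":0,"ty":0,"tz":0,"gripper":-1},{"wx":0,"wy":0,"wz":0,"tx":0,"ty":0,"tz":0,"gripper":-1}]'
python3 -m creep '[{"wx":0,"wy":0,"wz":0,"tx":0,"ty":0,"tz":0,"gripper":-1},{"wx":0,"wy":0,"wz":0,"tx":0,"ty":0,"tz":0,"gripper":-1}]'
```

```text
time_s: 23.22
tool_pos: [0.5207, 0.2599, 0.0331]
tool_rot: [179.8, 0.3, 2.5]
force: [-0.7, -0.1, -0.3]
grip_width: 0.0868
grasp_force: 0.0
time_s: 23.63
tool_pos: [0.5239, 0.2636, 0.0389]
tool_rot: [-180.0, -0.2, 2.6]
force: [-0.5, -0.5, 0.4]
grip_width: 0.0684
grasp_force: 0.0
time_s: 24.05
tool_pos: [0.5226, 0.263, 0.0369]
tool_rot: [180.0, -0.0, 2.6]
force: [0.6, -1.4, 0.3]
grip_width: 0.0346
grasp_force: 1.0
time_s: 24.22
tool_pos: [0.5226, 0.2628, 0.0369]
tool_rot: [180.0, 0.0, 2.6]
force: [-1.2, -1.0, 1.6]
grip_width: 0.0319
grasp_force: 30.0
```

```bash
python3 -m creep '[{"wx":0,"wy":0,"wz":0,"tx":0,"ty":0,"tz":-10,"gripper":-1},{"wx":0,"wy":0,"wz":0,"tx":0,"ty":0,"tz":-40,"gripper":-1},{"wx":0,"wy":0,"wz":0,"tx":0,"ty":0,"tz":-75,"gripper":-1},{"wx":0,"wy":0,"wz":0,"tx":0,"ty":0,"tz":-108,"gripper":-1},{"wx":0,"wy":0,"wz":0,"tx":0,"ty":0,"tz":-130,"gripper":-1}]'
python3 -m creep '[{"wx":0,"wy":0,"wz":0,"tx":0,"ty":0,"tz":0,"gripper":-1},{"wx":0,"wy":0,"wz":0,"tx":0,"ty":0,"tz":0,"gripper":-1}]'
python3 -m creep '[{"wx":0,"wy":0,"wz":2,"tx":4,"ty":20,"tz":0,"gripper":-1},{"wx":0,"wy":0,"wz":5,"tx":12,"ty":55,"tz":0,"gripper":-1},{"wx":0,"wy":0,"wz":8,"tx":21,"ty":92,"tz":0,"gripper":-1},{"wx":0,"wy":0,"wz":11,"tx":30,"ty":129,"tz":0,"gripper":-1},{"wx":0,"wy":0,"wz":12.8,"tx":38,"ty":166,"tz":0,"gripper":-1}]'
python3 -c "
from h import *
go(.5970,-.0095,.167,-10.2)"
```

```text
time_s: 24.63
tool_pos: [0.5233, 0.2641, 0.1708]
tool_rot: [-179.9, -0.2, 2.6]
force: [0.1, -0.7, -0.9]
grip_width: 0.0316
grasp_force: 30.0
time_s: 24.8
tool_pos: [0.5233, 0.2636, 0.1687]
tool_rot: [-180.0, -0.2, 2.6]
force: [-0.0, -0.1, -1.7]
grip_width: 0.0319
grasp_force: 30.0
time_s: 25.22
tool_pos: [0.5672, 0.0969, 0.1651]
tool_rot: [179.9, 0.2, -10.3]
force: [0.3, -1.0, -1.1]
grip_width: 0.0318
grasp_force: 30.0
go t [48.4 99.4 -1.9] w [ 0.06  0.16 -0.1 ] | at [0.5672 0.0969 0.1651] [ 1.7994e+02  1.6000e-01 -1.0300e+01] t=25.2
```

```bash
python3 -m creep '[{"wx":0,"wy":0,"wz":0,"tx":16,"ty":33,"tz":0,"gripper":-1},{"wx":0,"wy":0,"wz":0,"tx":32,"ty":66,"tz":0,"gripper":-1},{"wx":0,"wy":0,"wz":0,"tx":43,"ty":90,"tz":0,"gripper":-1},{"wx":0,"wy":0,"wz":0,"tx":48,"ty":101,"tz":0,"gripper":-1},{"wx":0,"wy":0,"wz":0,"tx":48,"ty":101,"tz":0,"gripper":-1}]'
python3 -m creep '[{"wx":0,"wy":0,"wz":0,"tx":0,"ty":0,"tz":5,"gripper":-1},{"wx":0,"wy":0,"wz":0,"tx":0,"ty":0,"tz":25,"gripper":-1},{"wx":0,"wy":0,"wz":0,"tx":0,"ty":0,"tz":45,"gripper":-1},{"wx":0,"wy":0,"wz":0,"tx":0,"ty":0,"tz":60,"gripper":-1},{"wx":0,"wy":0,"wz":0,"tx":0,"ty":0,"tz":60,"gripper":-1}]'
python3 -m creep '[{"wx":0,"wy":0,"wz":0,"tx":0,"ty":0,"tz":0,"gripper":-1},{"wx":0,"wy":0,"wz":0,"tx":0,"ty":0,"tz":0,"gripper":-1},{"wx":0,"wy":0,"wz":0,"tx":0,"ty":0,"tz":0,"gripper":-1}]'
python3 -c "
from h import *
go(.5970,-.0095,.0729,-10.2)"
```

```text
time_s: 25.63
tool_pos: [0.5969, -0.0134, 0.165]
tool_rot: [179.9, 0.2, -10.5]
force: [-0.6, -0.3, -1.8]
grip_width: 0.0314
grasp_force: 30.0
time_s: 26.05
tool_pos: [0.5939, -0.0053, 0.1028]
tool_rot: [-180.0, 0.4, -9.9]
force: [-0.0, -0.8, -0.4]
grip_width: 0.0319
grasp_force: 30.0
time_s: 26.3
tool_pos: [0.5983, -0.0077, 0.1083]
tool_rot: [-180.0, -0.1, -10.1]
force: [0.4, 0.7, -0.2]
grip_width: 0.0318
grasp_force: 30.0
go t [-1.1  2.  35.4] w [-0.03 -0.12  0.09] | at [ 0.5983 -0.0077  0.1083] [-1.7997e+02 -1.2000e-01 -1.0110e+01] t=26.3
```

```bash
python3 -m creep '[{"wx":0,"wy":0,"wz":0,"tx":-1,"ty":2,"tz":4,"gripper":-1},{"wx":0,"wy":0,"wz":0,"tx":-1,"ty":2,"tz":12,"gripper":-1},{"wx":0,"wy":0,"wz":0,"tx":-1,"ty":2,"tz":20,"gripper":-1},{"wx":0,"wy":0,"wz":0,"tx":-1,"ty":2,"tz":26,"gripper":-1},{"wx":0,"wy":0,"wz":0,"tx":-1,"ty":2,"tz":29,"gripper":-1}]'
python3 -m creep '[{"wx":0,"wy":0,"wz":0,"tx":0,"ty":0,"tz":2,"gripper":-1},{"wx":0,"wy":0,"wz":0,"tx":0,"ty":0,"tz":3.5,"gripper":-1},{"wx":0,"wy":0,"wz":0,"tx":0,"ty":0,"tz":5,"gripper":-1},{"wx":0,"wy":0,"wz":0,"tx":0,"ty":0,"tz":6.5,"gripper":-1},{"wx":0,"wy":0,"wz":0,"tx":0,"ty":0,"tz":6.5,"gripper":-1}]'
```

```text
time_s: 26.72
tool_pos: [0.5951, -0.011, 0.0763]
tool_rot: [180.0, 0.1, -10.2]
force: [-0.5, 0.1, -1.8]
grip_width: 0.0319
grasp_force: 30.0
time_s: 27.13
tool_pos: [0.5963, -0.0107, 0.0728]
tool_rot: [180.0, -0.0, -10.2]
force: [-2.6, 0.5, 6.2]
grip_width: 0.0317
grasp_force: 30.0
```

Contact with the floor. I release, and go on to bottle_a.

```bash
python3 -m creep '[{"wx":0,"wy":0,"wz":0,"tx":0,"ty":0,"tz":-0.3,"gripper":0.4},{"wx":0,"wy":0,"wz":0,"tx":0,"ty":0,"tz":-0.3,"gripper":0.4},{"wx":0,"wy":0,"wz":0,"tx":0,"ty":0,"tz":-0.3,"gripper":0.4},{"wx":0,"wy":0,"wz":0,"tx":0,"ty":0,"tz":-0.3,"gripper":0.4},{"wx":0,"wy":0,"wz":0,"tx":0,"ty":0,"tz":-0.3,"gripper":0.4}]'
python3 -m creep '[{"wx":0,"wy":0,"wz":0,"tx":0,"ty":0,"tz":-15,"gripper":0.4},{"wx":0,"wy":0,"wz":0,"tx":0,"ty":0,"tz":-45,"gripper":0.4},{"wx":0,"wy":0,"wz":0,"tx":0,"ty":0,"tz":-75,"gripper":1},{"wx":0,"wy":0,"wz":0,"tx":0,"ty":0,"tz":-100,"gripper":1},{"wx":0,"wy":0,"wz":0,"tx":0,"ty":0,"tz":-110,"gripper":1}]'
python3 -m creep '[{"wx":0,"wy":0,"wz":-3,"tx":-4,"ty":-25,"tz":0,"gripper":1},{"wx":0,"wy":0,"wz":-6,"tx":-9,"ty":-60,"tz":0,"gripper":1},{"wx":0,"wy":0,"wz":-9,"tx":-15,"ty":-98,"tz":0,"gripper":1},{"wx":0,"wy":0,"wz":-12,"tx":-22,"ty":-136,"tz":0,"gripper":1},{"wx":0,"wy":0,"wz":-12.7,"tx":-30,"ty":-174,"tz":0,"gripper":1}]'
python3 -c "
from h import *
go(.5848,.2630,.182,2.5)"
```

```text
time_s: 27.55
tool_pos: [0.5961, -0.0108, 0.0716]
tool_rot: [180.0, 0.0, -10.2]
force: [0.7, -0.6, -0.4]
grip_width: 0.0559
grasp_force: 0.0
time_s: 27.97
tool_pos: [0.5982, -0.0105, 0.1858]
tool_rot: [-180.0, -0.3, -10.2]
force: [1.3, -0.7, 1.3]
grip_width: 0.0737
grasp_force: 0.0
time_s: 28.38
tool_pos: [0.5971, 0.167, 0.1809]
tool_rot: [180.0, 0.0, 2.6]
force: [-0.4, -0.5, 0.2]
grip_width: 0.0866
grasp_force: 0.0
go t [ -8.  -96.5  -1.1] w [0.01 0.04 0.08] | at [0.5971 0.167  0.1809] [1.7999e+02 4.0000e-02 2.5800e+00] t=28.4
```

```bash
python3 -m creep '[{"wx":0,"wy":0,"wz":0,"tx":-3,"ty":-36,"tz":0,"gripper":1},{"wx":0,"wy":0,"wz":0,"tx":-6,"ty":-70,"tz":0,"gripper":1},{"wx":0,"wy":0,"wz":0,"tx":-8,"ty":-92,"tz":0,"gripper":1},{"wx":0,"wy":0,"wz":0,"tx":-8,"ty":-98,"tz":0,"gripper":1},{"wx":0,"wy":0,"wz":0,"tx":-8,"ty":-98,"tz":0,"gripper":1}]' 30
python3 -m creep '[{"wx":0,"wy":0,"wz":0,"tx":0,"ty":0,"tz":0,"gripper":1},{"wx":0,"wy":0,"wz":0,"tx":0,"ty":0,"tz":0,"gripper":1},{"wx":0,"wy":0,"wz":0,"tx":0,"ty":0,"tz":0,"gripper":1}]'
python3 - <<'E'
from h import *
go(.5845,.2635,.038,2.5);p,d,W=wcloud();railtops(W);cv2.imwrite("pics/w7.png",p[:,:,::-1])
p,d,W=cloud("top");cv2.imwrite("pics/t7.png",cv2.resize(p[70:270,130:380],None,fx=3,fy=3)[:,:,::-1])
E
```

```text
time_s: 28.8
tool_pos: [0.5838, 0.2659, 0.1809]
tool_rot: [-180.0, 0.1, 2.8]
force: [0.3, -0.6, -0.0]
grip_width: 0.0868
grasp_force: 0.0
time_s: 29.05
tool_pos: [0.5861, 0.2607, 0.1814]
tool_rot: [179.9, 0.0, 2.3]
force: [0.3, -0.1, 0.6]
grip_width: 0.0868
grasp_force: 0.0
go t [ -1.5  -3.1 143.4] w [ 0.08  0.   -0.2 ] | at [0.5861 0.2607 0.1814] [179.92   0.     2.3 ] t=29.1
a 101 world [585.  263.7] [9.6 9.1] 73.14 rail [94.8  2.5]
```

View pics/t7.png

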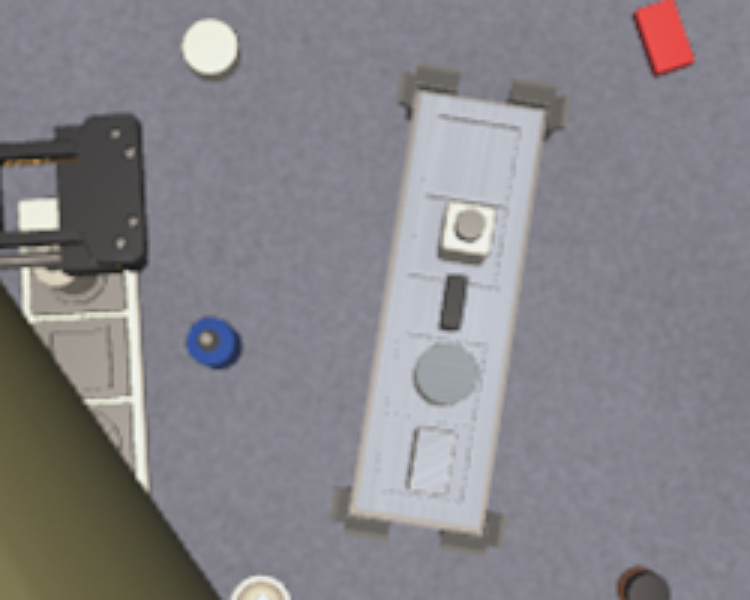

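The top view shows the tin (432,460), jar (446,373) and bottle c (467,230) upright in their pockets, with the far pocket (480,150) empty. Now bottle_a.

```bash
python3 -m creep '[{"wx":0,"wy":0,"wz":-0.2,"tx":-1.5,"ty":-3,"tz":25,"gripper":1},{"wx":0,"wy":0,"wz":-0.2,"tx":-1.5,"ty":-3,"tz":60,"gripper":1},{"wx":0,"wy":0,"wz":-0.2,"tx":-1.5,"ty":-3,"tz":98,"gripper":1},{"wx":0,"wy":0,"wz":-0.2,"tx":-1.5,"ty":-3,"tz":128,"gripper":1},{"wx":0,"wy":0,"wz":-0.2,"tx":-1.5,"ty":-3,"tz":142,"gripper":1}]' 25
python3 -m creep '[{"wx":0,"wy":0,"wz":0,"tx":0,"ty":0,"tz":0,"gripper":1},{"wx":0,"wy":0,"wz":0,"tx":0,"ty":0,"tz":0,"gripper":-1},{"wx":0,"wy":0,"wz":0,"tx":0,"ty":0,"tz":0,"gripper":-1},{"wx":0,"wy":0,"wz":0,"tx":0,"ty":0,"tz":0,"gripper":-1},{"wx":0,"wy":0,"wz":0,"tx":0,"ty":0,"tz":0,"gripper":-1}]'
python3 -m creep '[{"wx":0,"wy":0,"wz":0,"tx":0,"ty":0,"tz":0,"gripper":-1},{"wx":0,"wy":0,"wz":0,"tx":0,"ty":0,"tz":0,"gripper":-1},{"wx":0,"wy":0,"wz":0,"tx":0,"ty":0,"tz":0,"gripper":-1},{"wx":0,"wy":0,"wz":0,"tx":0,"ty":0,"tz":0,"gripper":-1},{"wx":0,"wy":0,"wz":0,"tx":0,"ty":0,"tz":0,"gripper":-1}]'
python3 -m creep '[{"wx":0,"wy":0,"wz":0,"tx":0,"ty":0,"tz":0,"gripper":-1},{"wx":0,"wy":0,"wz":0,"tx":0,"ty":0,"tz":0,"gripper":-1}]' 30
```

```text
time_s: 29.57
tool_pos: [0.5813, 0.2636, 0.0352]
tool_rot: [179.8, 0.3, 2.6]
force: [-0.3, -0.2, 0.0]
grip_width: 0.0872
grasp_force: 0.0
time_s: 29.98
tool_pos: [0.5848, 0.2669, 0.0419]
tool_rot: [-179.9, -0.2, 2.7]
force: [-0.8, 0.3, 0.0]
grip_width: 0.0682
grasp_force: 0.0
time_s: 30.4
tool_pos: [0.5835, 0.2659, 0.0397]
tool_rot: [180.0, 0.0, 2.7]
force: [0.1, -1.8, 0.9]
grip_width: 0.0349
grasp_force: 0.7
time_s: 30.57
tool_pos: [0.5836, 0.2658, 0.0398]
tool_rot: [180.0, 0.0, 2.7]
force: [-0.9, -1.4, 0.8]
grip_width: 0.0329
grasp_force: 30.0
```

```bash
python3 -m creep '[{"wx":0,"wy":0,"wz":0,"tx":0,"ty":0,"tz":-10,"gripper":-1},{"wx":0,"wy":0,"wz":0,"tx":0,"ty":0,"tz":-40,"gripper":-1},{"wx":0,"wy":0,"wz":0,"tx":0,"ty":0,"tz":-75,"gripper":-1},{"wx":0,"wy":0,"wz":0,"tx":0,"ty":0,"tz":-108,"gripper":-1},{"wx":0,"wy":0,"wz":0,"tx":0,"ty":0,"tz":-130,"gripper":-1}]'
python3 -m creep '[{"wx":0,"wy":0,"wz":0,"tx":0,"ty":0,"tz":0,"gripper":-1},{"wx":0,"wy":0,"wz":0,"tx":0,"ty":0,"tz":0,"gripper":-1}]'
python3 -m creep '[{"wx":0,"wy":0,"wz":2,"tx":4,"ty":20,"tz":0,"gripper":-1},{"wx":0,"wy":0,"wz":5,"tx":10,"ty":55,"tz":0,"gripper":-1},{"wx":0,"wy":0,"wz":8,"tx":18,"ty":92,"tz":0,"gripper":-1},{"wx":0,"wy":0,"wz":11,"tx":25,"ty":129,"tz":0,"gripper":-1},{"wx":0,"wy":0,"wz":12.9,"tx":32,"ty":166,"tz":0,"gripper":-1}]'
python3 -c "
from h import *
go(.6522,-.0194,.170,-10.2)"
```

```text
time_s: 30.98
tool_pos: [0.5842, 0.2675, 0.1738]
tool_rot: [-179.9, -0.2, 2.7]
force: [1.5, 0.3, -1.7]
grip_width: 0.0334
grasp_force: 30.0
time_s: 31.15
tool_pos: [0.5841, 0.2671, 0.1717]
tool_rot: [-179.9, -0.2, 2.7]
force: [-0.7, -0.6, -1.9]
grip_width: 0.0331
grasp_force: 30.0
time_s: 31.57
tool_pos: [0.6222, 0.1001, 0.1677]
tool_rot: [179.9, 0.2, -10.3]
force: [0.5, 0.4, -1.7]
grip_width: 0.0329
grasp_force: 30.0
go t [ 50.9 112.2  -2.4] w [ 0.07  0.18 -0.09] | at [0.6222 0.1001 0.1677] [179.93   0.18 -10.29] t=31.6
```

```bash
python3 -m creep '[{"wx":0,"wy":0,"wz":0,"tx":16,"ty":35,"tz":0,"gripper":-1},{"wx":0,"wy":0,"wz":0,"tx":32,"ty":70,"tz":0,"gripper":-1},{"wx":0,"wy":0,"wz":0,"tx":45,"ty":99,"tz":0,"gripper":-1},{"wx":0,"wy":0,"wz":0,"tx":51,"ty":113,"tz":0,"gripper":-1},{"wx":0,"wy":0,"wz":0,"tx":51,"ty":113,"tz":0,"gripper":-1}]'
python3 -m creep '[{"wx":0,"wy":0,"wz":0,"tx":0,"ty":0,"tz":5,"gripper":-1},{"wx":0,"wy":0,"wz":0,"tx":0,"ty":0,"tz":25,"gripper":-1},{"wx":0,"wy":0,"wz":0,"tx":0,"ty":0,"tz":45,"gripper":-1},{"wx":0,"wy":0,"wz":0,"tx":0,"ty":0,"tz":60,"gripper":-1},{"wx":0,"wy":0,"wz":0,"tx":0,"ty":0,"tz":60,"gripper":-1}]'
python3 -m creep '[{"wx":0,"wy":0,"wz":0,"tx":0,"ty":0,"tz":0,"gripper":-1},{"wx":0,"wy":0,"wz":0,"tx":0,"ty":0,"tz":0,"gripper":-1},{"wx":0,"wy":0,"wz":0,"tx":0,"ty":0,"tz":0,"gripper":-1}]'
python3 -c "
from h import *
go(.6520,-.0194,.0758,-10.2)"
```

```text
time_s: 31.98
tool_pos: [0.653, -0.0252, 0.1672]
tool_rot: [179.8, 0.2, -10.7]
force: [0.1, -2.3, -1.8]
grip_width: 0.0332
grasp_force: 30.0
time_s: 32.4
tool_pos: [0.6498, -0.0151, 0.1048]
tool_rot: [-180.0, 0.5, -10.0]
force: [-0.8, -0.2, -1.5]
grip_width: 0.0334
grasp_force: 30.0
time_s: 32.65
tool_pos: [0.6543, -0.0172, 0.1111]
tool_rot: [-180.0, -0.1, -10.1]
force: [-0.3, 0.0, -1.8]
grip_width: 0.0327
grasp_force: 30.0
go t [-1.9  2.6 35.3] w [-0.04 -0.12  0.08] | at [ 0.6543 -0.0172  0.1111] [-1.7996e+02 -1.2000e-01 -1.0120e+01] t=32.6
```

```bash
python3 -m creep '[{"wx":0,"wy":0,"wz":0,"tx":-2,"ty":2.5,"tz":4,"gripper":-1},{"wx":0,"wy":0,"wz":0,"tx":-2,"ty":2.5,"tz":12,"gripper":-1},{"wx":0,"wy":0,"wz":0,"tx":-2,"ty":2.5,"tz":20,"gripper":-1},{"wx":0,"wy":0,"wz":0,"tx":-2,"ty":2.5,"tz":26,"gripper":-1},{"wx":0,"wy":0,"wz":0,"tx":-2,"ty":2.5,"tz":29,"gripper":-1}]'
python3 -m creep '[{"wx":0,"wy":0,"wz":0,"tx":0,"ty":0,"tz":2,"gripper":-1},{"wx":0,"wy":0,"wz":0,"tx":0,"ty":0,"tz":3.5,"gripper":-1},{"wx":0,"wy":0,"wz":0,"tx":0,"ty":0,"tz":5,"gripper":-1},{"wx":0,"wy":0,"wz":0,"tx":0,"ty":0,"tz":6,"gripper":-1},{"wx":0,"wy":0,"wz":0,"tx":0,"ty":0,"tz":6,"gripper":-1}]'
```

```text
time_s: 33.07
tool_pos: [0.6501, -0.0206, 0.079]
tool_rot: [180.0, 0.1, -10.2]
force: [0.2, -0.1, -1.5]
grip_width: 0.0334
grasp_force: 30.0
time_s: 33.48
tool_pos: [0.6513, -0.0203, 0.0757]
tool_rot: [180.0, -0.0, -10.2]
force: [-1.3, -0.7, 4.2]
grip_width: 0.0332
grasp_force: 30.0
```

```bash
python3 -m creep '[{"wx":0,"wy":0,"wz":0,"tx":0,"ty":0,"tz":-0.3,"gripper":0.4},{"wx":0,"wy":0,"wz":0,"tx":0,"ty":0,"tz":-0.3,"gripper":0.4},{"wx":0,"wy":0,"wz":0,"tx":0,"ty":0,"tz":-0.3,"gripper":0.4},{"wx":0,"wy":0,"wz":0,"tx":0,"ty":0,"tz":-0.3,"gripper":0.4},{"wx":0,"wy":0,"wz":0,"tx":0,"ty":0,"tz":-0.3,"gripper":0.4}]'
python3 -m creep '[{"wx":0,"wy":0,"wz":0,"tx":0,"ty":0,"tz":-15,"gripper":0.4},{"wx":0,"wy":0,"wz":0,"tx":0,"ty":0,"tz":-45,"gripper":0.4},{"wx":0,"wy":0,"wz":0,"tx":0,"ty":0,"tz":-80,"gripper":1},{"wx":0,"wy":0,"wz":0,"tx":0,"ty":0,"tz":-110,"gripper":1},{"wx":0,"wy":0,"wz":0,"tx":0,"ty":0,"tz":-130,"gripper":1}]'
python3 -m creep '[{"wx":0,"wy":0,"wz":0,"tx":0,"ty":-25,"tz":0,"gripper":1},{"wx":0,"wy":0,"wz":0,"tx":0,"ty":-60,"tz":0,"gripper":1},{"wx":0,"wy":0,"wz":0,"tx":0,"ty":-95,"tz":0,"gripper":1},{"wx":0,"wy":0,"wz":0,"tx":0,"ty":-130,"tz":0,"gripper":1},{"wx":0,"wy":0,"wz":0,"tx":0,"ty":-160,"tz":0,"gripper":1}]'
python3 -m creep '[{"wx":0,"wy":0,"wz":0,"tx":0,"ty":-30,"tz":0,"gripper":1},{"wx":0,"wy":0,"wz":0,"tx":0,"ty":-60,"tz":0,"gripper":1},{"wx":0,"wy":0,"wz":0,"tx":0,"ty":-60,"tz":0,"gripper":1},{"wx":0,"wy":0,"wz":0,"tx":0,"ty":-60,"tz":0,"gripper":1},{"wx":0,"wy":0,"wz":0,"tx":0,"ty":-60,"tz":0,"gripper":1}]'
python3 - <<'E'
from h import *
p,d,W=cloud("top");q=np.dstack([(W[...,:2]-TC)@MT*1000,W[...,2]*1000])
for s in(-104,-48,48,104):
    m=(abs(q[...,0]-s)<30)&(abs(q[...,1])<40)&(q[...,2]>80);t=q[m][:,2].max();m&=q[...,2]>t-5;print(s,"top",t.round(1),q[m].mean(0).round(1))
a=cv2.resize(p[80:270,220:340],(380,600));s=optics.read_camera("scene")[0];b=cv2.resize(s[130:310,180:300],(400,600))
cv2.imwrite("pics/f.png",np.hstack([a,b])[:,:,::-1])
E
```

```text
time_s: 33.9
tool_pos: [0.6511, -0.0204, 0.0749]
tool_rot: [180.0, -0.0, -10.2]
force: [0.3, 0.8, 0.3]
grip_width: 0.0567
grasp_force: 0.0
time_s: 34.32
tool_pos: [0.6523, -0.0201, 0.2087]
tool_rot: [-180.0, -0.2, -10.2]
force: [0.2, -0.1, -0.4]
grip_width: 0.0738
grasp_force: 0.0
time_s: 34.73
tool_pos: [0.6794, 0.1398, 0.2051]
tool_rot: [-179.9, -0.0, -10.1]
force: [-0.8, -0.3, -0.4]
grip_width: 0.0866
grasp_force: 0.0
time_s: 35.15
tool_pos: [0.6901, 0.1955, 0.2046]
tool_rot: [179.9, 0.0, -10.2]
force: [0.0, 0.1, 0.1]
grip_width: 0.0869
grasp_force: 0.0
-104 top 662.0 [-126.8   28.1  658.9]
-48 top 641.4 [-76.   38.1 638. ]
48 top 128.7 [ 48.1  -1.3 126.4]
104 top 135.9 [104.4  -1.  132.6]
```

View pics/f.png

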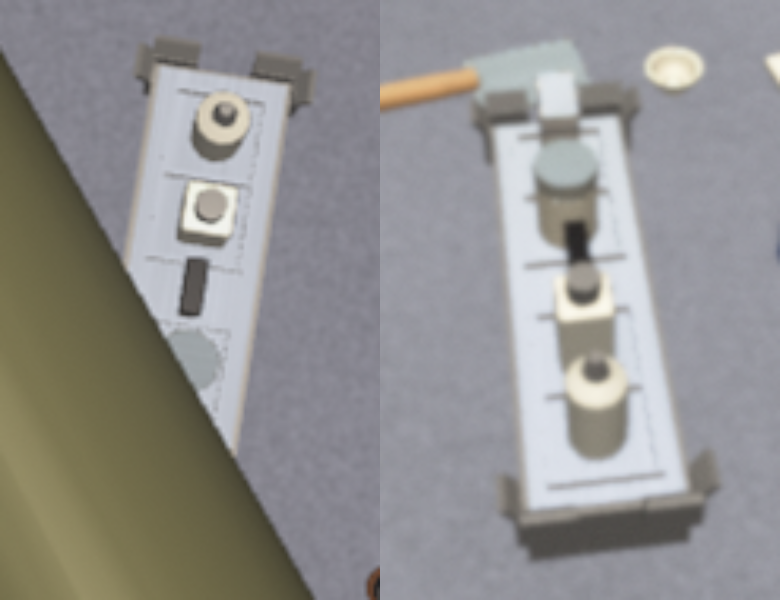

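The picture shows all four upright in the pockets in order. In its right half they are the tin (557,100), jar (566,190), c (583,310) and a (595,405). The tray lies inside the guides and the robot is clear, so I hand in.

```bash
python3 -c "
from cell import env
print(env.sign_off())"
```

```text
the job is handed in; nothing more can be done
None
```

The tray sits flat on the tub rim inside all four guides, and the tin, jar, square bottle and round bottle stand upright in its pockets, nearest to farthest in their original order; I handed the job in after about 35 s, and no verdict was returned.

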